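# Take the milled block from the vise and stand it against the angle plate

## Robot

A 6-joint arm with a two-finger parallel gripper is mounted at the origin on the work surface. World frame = base frame: x ahead of the robot, y to its left, z up, the work surface at z = 0. Lengths are in m, angles in rad, forces in N, time in s.
With the tool pointing down it reaches from about 0.35 to 0.85 m from the base axis. Payload 8.1 kg.
Tool frame: the origin (TCP) lies on the centre line of the jaws, within the pads' length; the fingertips stand 19 mm ahead of it and the grasp point (between the pads) is the TCP; z points along the fingers, y is the line along which they close (so a half turn about z gives the same grasp; the last joint's range is limited). The gripper opens to 85 mm and grips with 20 to 120 N. Pads are 22 mm wide; open, the fingers measure 114 mm over their backs; the gripper's body (76 mm by 85 mm) begins 54 mm behind the grasp point. The pads swing forward as they close: fully open they stand 13 mm farther back than shut.
Start: joints at [1.072, 0.13, 1.488, -0, 1.523, -0.085], TCP at [0.241, 0.549, 0.221] pointing down, gripper open.
Joint ranges: [-2.96, 2.96], [-0.89, 2.26], [0.02, 2.5], [-1.34, 4.48], [0, 2.73], [-2.66, 2.66]. Speed limits (rad/s): [2.39, 2.39, 2.79, 3.14, 3.14, 3.14].

## Interface

Orientations are given as [roll, pitch, yaw] about the fixed x, y, z axes, in that order (R = Rz(yaw) Ry(pitch) Rx(roll)).
In Python, from bench import * gives the robot as it stands.
- The arm moves only by the tool arm_command, never from a script. Its argument "moves" is a list of rows, each an object with "offset": the shift along the tool's x, y, z as a fraction of full scale, a list of three; "dr": the turn, a rotation vector about the tool's x, y, z as a fraction of full scale, a list of three. A call has exactly 10 rows; each row shifts and turns the commanded pose from where the row before left it, along the tool's axes as they then stand; what a row does not reach is not made up. Full scale, the value 1, is 0.04 m for a shift and 5 degrees for a turn. A row lasts 1/10 s, in which the tool goes at most 50 mm and 8.59 degrees, less where a joint would pass 70% of its speed; a pose out of reach is approached as far as the arm can. A call with a number of a shift or a turn outside -1 to 1 is refused whole. A call with a gripper value outside its range is refused whole. "gripper" is the closure, from 0 (fully open) to 1 (shut), set as the call begins (left out, the last holds). The fingers move at their own pace and stop on an object; "newtons" is the grip in N (left out, the last holds). Time passes only in rows, so rows that do not move let the fingers close, or fill a call up. It gives the time, the measured TCP pose, the force, the opening and the grip force at its end, in the units of the state.
- observe(): the state, without advancing time (a new reading comes with each control period).
- grab_frame(name): name is "side" or "top"; returns a dict with "image" (420x560x3 uint8, blue, green, red), "z_map" (420x560 float32, m along the optical axis (not along the pixel's ray), 0 where there is no reading), "fov_y" (degrees; the focal length in pixels is half the picture's height over the tangent of half this angle, whatever the lens; pixels are square), "cx", "cy" (the principal point, pixels), "k1" (the pictures are not rectified: a ray, as slopes to the right and down, at radius r is drawn at 1 + k1 r^2 times it, then the intrinsics apply), "rvec" (rotation vector, rad) and "tvec" (3), from world to camera coordinates, as OpenCV has them. Camera axes: x right, y down, z forward; pixel columns grow to the right and rows downward; lengths in m; the calibration is good to about 2 mm. A picture is of the moment at which its call begins.
- hand_in(): hands the job in; it is judged then, once.
The state is a dict: "time_s": time; "joint_pos": joint angles; "qd": joint speeds; "effort": joint torques, N m; "tcp_pos": TCP position; "eef_rot": TCP orientation; "contact_force": force on the tool from outside, world axes, zero at the start; "ft_torque": the same for the moment, N m; "grip_width": finger opening in m; "grasp_force": force on a finger pad.
Only numpy, scipy, OpenCV 4.12 (cv2) and the standard library are available. Lean on these libraries where they do the work, as an engineer would, in place of code of your own. Each camera call takes 0.05 s, during which the arm holds its last target. There are 200 camera calls.

## Task

Pull the quick-action vise well open, then lift the milled block out of it. Stand the block on end on the granite surface plate, notched end up, in the gap between the angle plate and the dial-gauge stand: one wide face flat against the angle plate and the block centred on the middle of the gauge stand's base. Do not shift the angle plate or the gauge stand, and leave the spanner, oil bottle and V-block alone.

Things in the scene. Friction and masses are not known exactly. Their poses are not given: they have to be found in the camera images.
- block: Milled aluminium block, 0.6 kg, 130 long, 60 wide, 30 mm thick. Origin: centre of its full square end. z runs 130 mm along the length to the notched end, x is the width (+-30 mm), y the thickness. The notch takes one corner off that end: the last 40 mm of length, 18 mm of the width (on the +x side, so x -30 to +12 is left there), all the thickness. Its wide faces, y = +-15 mm, are alike.
- block_mid (a point): Middle of the block, 65 mm along z from its origin, same axes. At the start it lies on its long edge in the vise, x up (notch in the upper edge), z level along the jaws, notched end to the robot's right. The jaws hold its wide faces over the lower 18 mm of its 60 mm height; 42 mm stand above the jaws, and each end sticks out 8 to 18 mm past them.
- vise: Grey quick-action vise bolted down, bed 205 x 92 mm, jaws 104 mm wide, jaw tops 75 mm above the bench. Origin: at bench height under the middle of the held block. x points from the knob to the fixed jaw, y along the jaws, z up. Fixed jaw: x +15 to +59 mm. Sliding jaw when shut: x -15 to -55. Front bracket: x -105 to -123, 65 mm high. The block rests on two parallels, tops 57 mm above the bench.
- jaw (a joint): Opening of the sliding vise jaw in m: 0 shut on the block, 0.045 fully open. Pulling the knob straight out along the vise's -x axis opens it; this takes about 7 N, and the jaw stays where it is left.
- vise_knob (a point): Centre of the black round knob at the end of the vise's spindle; it moves with the jaw and does not turn. 38 mm in diameter, 48 mm long along the vise's x axis, 53 mm above the bench with nothing beneath; can be pinched from above along the vise's y axis. Axes as the vise.
- granite: Black granite surface plate, fixed, 305 (x) x 229 (y) mm, 50 mm high. Origin: centre of its underside, z up; the top is 50 mm above the bench. The bench between vise and granite is bare out to x = 0.58 m in the world frame.
- angle_plate: Cast-iron angle plate, loose on the granite, 2.6 kg: upright 110 wide, 15 thick, 105 mm high, with a 90 mm deep foot and two webs behind it. Origin: middle of the bottom edge of its flat working face. y points out of that face (the face is y = 0, the iron at negative y), x runs along it (+-55 mm), z up. A push of more than about 10 N may shift it.
- gauge: Dial-gauge stand, loose on the granite, square to the working face across a gap of 52 to 60 mm, 2.2 kg. Grey block base 60 (x) x 54 (y) x 50 mm. Origin: middle of the bottom edge of the base's front face, which looks at the angle plate; y points away from the angle plate, x along it. Column at y +40, 200 mm high; dial at x +58 to +77, y +45 to +95, 105 to 185 mm up.
- spanner: Steel spanner 190 mm long lying on the bench beyond the work, to be left alone. Origin: underside.
- oil: White oil bottle, 62 mm in diameter, 160 mm high, standing on the bench beyond the work, to be left alone. Origin: centre of its base.
- vblock: Steel V-block, 75 x 50 x 48 mm, on the bench at the robot's right, to be left alone. Origin: centre of its base.
Things that resemble listed ones, but are neither listed nor needed, are in the scene too. Of the things like the block, leave any that is red; of the rest the larger one is meant.

How it is judged:
By the outcome, as a careful person would: the job done as asked, in the order asked, and still so for the second after the job is handed in, with the robot touching nothing.
It also fails if it takes over 69 s, if anything falls off the work surface, if the arm or the gripper's body presses on something with over 40 N, if the wrist force passes 120 N, or if a joint passes its speed limit or range.

## Working session

There is one attempt and no reset: what is moved stays moved. The work goes in short steps, Python scripts to look and compute and a tool call to move; the robot and the scene stay as the last step left them, time stands still between calls to the robot, and variables do not carry over. Pictures are saved under pics/ and viewed, at most 10 in all, crops included, and the job is handed in when it is done.

Besides the shell and the picture viewer there is one more tool, called after ">>>" as name(argument=value, ...), one argument or row to a line, values as JSON. arm_command: Moves the arm, as the interface text tells. Shift numbers are shares of 0.04 m and turn numbers shares of 5 degrees, none past 1 either way. Its arguments: {"type":"object","properties":{"moves":{"type":"array","items":{"type":"object","properties":{"offset":{"type":"array","items":{"type":"number","minimum":-1,"maximum":1}},"dr":{"type":"array","items":{"type":"number","minimum":-1,"maximum":1}}}}},"gripper":{"type":"number"},"newtons":{"type":"number"}},"required":["moves"]}

```bash
mkdir -p pics
cat > h.py <<'E'
from bench import *
import numpy as np, cv2
from scipy.spatial.transform import Rotation as Ro
def cam(n):
    f=grab_frame(n); im=np.asarray(f["image"]); z=np.asarray(f["z_map"])
    H,W=z.shape; fl=H/2/np.tan(np.radians(f["fov_y"])/2)
    R=Ro.from_rotvec(np.ravel(f["rvec"])).as_matrix(); t=np.ravel(f["tvec"])
    K=np.array([[fl,0,f["cx"]],[0,fl,f["cy"]],[0,0,1.]])
    return dict(im=im,z=z,K=K,R=R,t=t,k=np.array([f["k1"],0,0,0,0.]))
def slopes(c,uv):
    return cv2.undistortPointsIter(np.float64(uv).reshape(-1,1,2),c["K"],c["k"],None,None,(3,50,1e-10)).reshape(-1,2)
def cloud(c):
    H,W=c["z"].shape; u,v=np.meshgrid(np.arange(W),np.arange(H))
    s=slopes(c,np.stack([u,v],-1)); z=c["z"].ravel()
    P=(np.c_[s*z[:,None],z]-c["t"])@c["R"]; P[z==0]=np.nan
    return P.reshape(H,W,3)
def onplane(c,uv,h):
    s=slopes(c,uv); d=np.c_[s,np.ones(len(s))]@c["R"]; o=-c["R"].T@c["t"]
    return o+d*((h-o[2])/d[:,2])[:,None]
def proj(c,P):
    return cv2.projectPoints(np.float64(P).reshape(-1,1,3),c["R"],c["t"],c["K"],c["k"])[0].reshape(-1,2)
E
python3 - <<'E'
from h import *
for n in("top","side"):
    c=cam(n); cv2.imwrite(f"pics/{n}0.png",c["im"]); np.savez(f"{n}0.npz",P=cloud(c),**c)
    print(n,-c["R"].T@c["t"],c["R"][2],c["K"][0,0],c["k"][0])
o=observe();print(o)
E
```

```text
top [ 0.43556893 -0.03009814  1.13445913] [ 0.09036825  0.01217239 -0.99583403] 435.8814165352927 0.04162055318692995
side [ 0.27561932 -0.92352682  1.00255678] [ 0.19961456  0.69112317 -0.69462421] 414.6392771832586 -0.10519983200234388
{'time_s': 0.1, 'joint_pos': array([ 1.07158553e+00,  1.31098634e-01,  1.48918031e+00,  2.30919415e-05,
        1.52304117e+00, -8.54124236e-02]), 'qd': array([ 0.00211689, -0.00262831, -0.00325867, -0.00045106, -0.00152572,
        0.00036662]), 'effort': array([ 5.22422033e-04, -5.70948136e+01, -5.01945126e+01, -1.69192085e-04,
        8.00770096e-03,  1.12894227e-05]), 'tcp_pos': array([0.24097737, 0.54890181, 0.22013616]), 'eef_rot': array([-3.13987346e+00, -1.70346621e-04,  2.72779302e+00]), 'contact_force': array([0.40521925, 0.47558862, 0.10600362]), 'ft_torque': array([-0.03345811, -0.01509107,  0.01911176]), 'grasp_force': 0.0, 'grip_width': 0.08523950917034659}
```

View pics/top0.png

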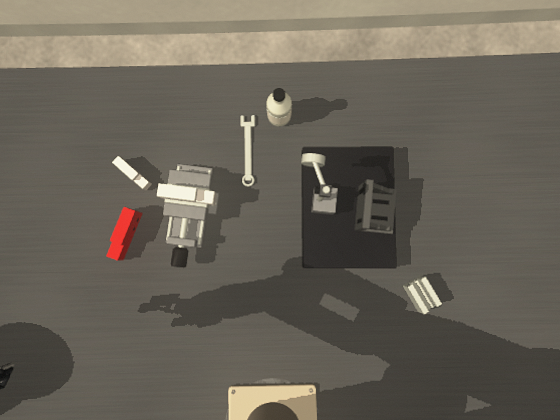

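View pics/side0.png

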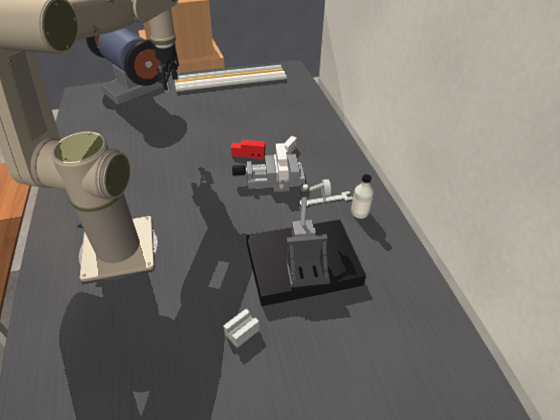

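The top view shows three candidates for the block:
- the pale notched block in the vise at (186,194)
- the red block at (124,234), which is to be left
- the small white block at (131,173), which is smaller than the one in the vise

I choose the one in the vise. The vise knob is at (180,257), the gauge base at (325,201), the angle plate at (375,207) and the granite around (348,207). The side view agrees, with the vise block at (283,165).

```bash
cat > m.py <<'E'
from h import *
d=np.load("top0.npz"); P=d["P"]; im=d["im"]
print("bench z",np.nanmedian(P[300:320,80:110,2]))
def comp(lo,hi,c0,c1,r0,r1,nm,extra=None):
    m=np.zeros(P.shape[:2],np.uint8); s=P[r0:r1,c0:c1,2]; m[r0:r1,c0:c1]=((s>lo)&(s<hi))
    if extra is not None: m&=extra.astype(np.uint8)
    n,l,st,_=cv2.connectedComponentsWithStats(m); k=1+np.argmax(st[1:,4]); q=P[l==k]
    r=cv2.minAreaRect(np.float32(q[:,:2]*1000)); print(nm,len(q),"z",np.median(q[:,2]).round(4),"ctr",np.round(r[0],1),"size",np.round(r[1],1),"ang",round(r[2],2)); return q
comp(.108,.125,140,230,150,230,"block top")
comp(.09,.125,140,230,150,230,"block+notch")
comp(.07,.08,140,230,150,180,"fixed jaw top")
comp(.07,.08,140,230,195,235,"sliding jaw top")
comp(.06,.08,160,200,240,275,"knob top")
comp(.03,.08,160,200,247,275,"knob")
comp(.145,.165,345,400,165,245,"angle top")
comp(.095,.105,300,345,170,225,"gauge base top")
comp(.045,.055,290,410,140,280,"granite")
b=cv2.resize(im[145:275,90:220],None,fx=3,fy=3,interpolation=cv2.INTER_CUBIC)
g=cv2.resize(im[145:275,290:420],None,fx=3,fy=3,interpolation=cv2.INTER_CUBIC)
cv2.imwrite("pics/crop0.png",np.hstack([b,g]))
E
python3 m.py
```

```text
bench z 0.0008515662829269139
block top 505 z 0.118 ctr [583.7 211.9] size [90.3 30.4] ang 81.24
block+notch 756 z 0.1165 ctr [580.8 192.4] size [129.7  30.4] ang 81.41
fixed jaw top 347 z 0.0758 ctr [631.5 189.7] size [104.3  25.3] ang 87.65
sliding jaw top 680 z 0.0761 ctr [547.1 202.7] size [105.   40.8] ang 81.43
knob top 428 z 0.0676 ctr [438.2 213.3] size [67.7 65.8] ang 88.72
knob 305 z 0.0694 ctr [430.3 218.6] size [36.6 49.6] ang 84.52
angle top 380 z 0.1559 ctr [ 541.4 -232.2] size [ 21.1 109.7] ang 82.98
gauge base top 375 z 0.1011 ctr [ 560.7 -138. ] size [53.9 59.9] ang 83.25
granite 8203 z 0.0511 ctr [ 545.5 -202.8] size [231.3 303.5] ang 88.45
```

View pics/crop0.png

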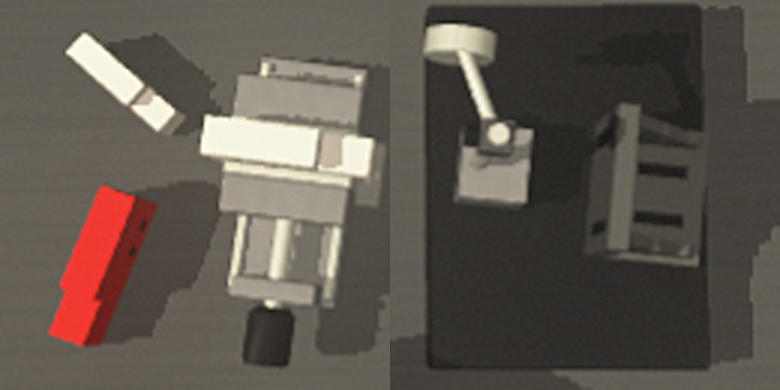

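The crop shows the held block with its notch at the right (345,152) and a flat top. The red and small white blocks are loose beside the vise. All measured sizes agree with those given: block 130x30, jaw 105x41, knob 50x37, base 54x60, gap about 58 mm.

```bash
cat >> h.py <<'E'
def need(pos,Rt,Rc=None,pc=None):
    """shift (tool axes now) and turn still needed, in full-scale units"""
    o=observe(); Rc=Ro.from_euler("xyz",o["eef_rot"]) if Rc is None else Rc; pc=o["tcp_pos"] if pc is None else pc
    s=Rc.inv().apply(np.array(pos)-pc)/.04; r=(Rc.inv()*Rt).as_rotvec()/np.radians(5)
    print("shift",s.round(2),"turn",r.round(2))
def down(yaw): return Ro.from_euler("xyz",[np.pi,0,yaw])
E
python3 -c "
from h import *
need([.430,.2186,.15],down(2.993))"
```

```text
shift [-7.65 -5.66  1.76] turn [-0.02 -0.   -3.04]
```

>>> arm_command(
  moves=[
    {"offset": [-0.765, -0.566, 0.176]},
    {"offset": [-0.765, -0.566, 0.176]},
    {"offset": [-0.765, -0.566, 0.176]},
    {"offset": [-0.765, -0.566, 0.176]},
    {"offset": [-0.765, -0.566, 0.176]},
    {"offset": [-0.765, -0.566, 0.176]},
    {"offset": [-0.765, -0.566, 0.176]},
    {"offset": [-0.765, -0.566, 0.176]},
    {"offset": [-0.765, -0.566, 0.176]},
    {"offset": [-0.765, -0.566, 0.176]},
  ],
  gripper=0,
)

```text
invalid input
```

>>> arm_command(
  moves=[
    {"dr": [0, 0, -0.76]},
    {"dr": [0, 0, -0.76]},
    {"dr": [0, 0, -0.76]},
    {"dr": [0, 0, -0.76]},
    {"offset": [0, 0, 0.5]},
    {"offset": [0, 0, 0.5]},
    {"offset": [0, 0, 0.5]},
    {},
    {},
    {},
  ],
)

```text
invalid input
```

```bash
python3 -c "
from h import *
print(observe()['tcp_pos'],observe()['eef_rot'])
need([.430,.2186,.052],down(2.993))"
```

```text
[0.24097737 0.54890181 0.22013616] [-3.13987346e+00 -1.70346621e-04  2.72779302e+00]
shift [-7.65 -5.65  4.21] turn [-0.02 -0.   -3.04]
```

>>> arm_command(
  moves=[
    {"offset": [-0.765, -0.566, 0.176], "dr": [0, 0, 0]},
    {"offset": [-0.765, -0.566, 0.176], "dr": [0, 0, 0]},
    {"offset": [-0.765, -0.566, 0.176], "dr": [0, 0, 0]},
    {"offset": [-0.765, -0.566, 0.176], "dr": [0, 0, 0]},
    {"offset": [-0.765, -0.566, 0.176], "dr": [0, 0, 0]},
    {"offset": [-0.765, -0.566, 0.176], "dr": [0, 0, 0]},
    {"offset": [-0.765, -0.566, 0.176], "dr": [0, 0, 0]},
    {"offset": [-0.765, -0.566, 0.176], "dr": [0, 0, 0]},
    {"offset": [-0.765, -0.566, 0.176], "dr": [0, 0, 0]},
    {"offset": [-0.765, -0.566, 0.176], "dr": [0, 0, 0]},
  ],
)

```text
time_s: 1.1
tcp_pos: [0.4306, 0.2175, 0.1501]
eef_rot: [-3.141, -0.0, 2.728]
contact_force: [1.5, 0.1, 0.2]
grip_width: 0.0853
grasp_force: 0.0
```

>>> arm_command(
  moves=[
    {"offset": [0, 0, 0], "dr": [0, 0, -0.76]},
    {"offset": [0, 0, 0], "dr": [0, 0, -0.76]},
    {"offset": [0, 0, 0], "dr": [0, 0, -0.76]},
    {"offset": [0, 0, 0], "dr": [0, 0, -0.76]},
    {"offset": [0, 0, 0.3], "dr": [0, 0, 0]},
    {"offset": [0, 0, 0.3], "dr": [0, 0, 0]},
    {"offset": [0, 0, 0], "dr": [0, 0, 0]},
    {"offset": [0, 0, 0], "dr": [0, 0, 0]},
    {"offset": [0, 0, 0], "dr": [0, 0, 0]},
    {"offset": [0, 0, 0], "dr": [0, 0, 0]},
  ],
)

```text
time_s: 2.1
tcp_pos: [0.4307, 0.2192, 0.1271]
eef_rot: [3.141, 0.001, 2.993]
contact_force: [-0.5, -0.1, 0.0]
grip_width: 0.0855
grasp_force: 0.0
```

```bash
python3 -c "
from h import *
print(observe()['tcp_pos'],observe()['eef_rot'],observe()['joint_pos'])
need([.430,.2186,.052],down(2.993))"
```

```text
[0.43068635 0.219186   0.12714921] [3.14123470e+00 6.64590421e-04 2.99290661e+00] [ 3.64623577e-01 -1.24734180e-01  1.91799959e+00 -1.49045786e-05
  1.34757252e+00 -1.05748353e+00]
shift [ 0.02 -0.02  1.88] turn [ 0.    0.01 -0.  ]
```

>>> arm_command(
  moves=[
    {"offset": [0, 0, 0.47], "dr": [0, 0, 0]},
    {"offset": [0, 0, 0.47], "dr": [0, 0, 0]},
    {"offset": [0, 0, 0.47], "dr": [0, 0, 0]},
    {"offset": [0, 0, 0.47], "dr": [0, 0, 0]},
    {"offset": [0, 0, 0], "dr": [0, 0, 0]},
    {"offset": [0, 0, 0], "dr": [0, 0, 0]},
    {"offset": [0, 0, 0], "dr": [0, 0, 0]},
    {"offset": [0, 0, 0], "dr": [0, 0, 0]},
    {"offset": [0, 0, 0], "dr": [0, 0, 0]},
    {"offset": [0, 0, 0], "dr": [0, 0, 0]},
  ],
)

```text
time_s: 3.1
tcp_pos: [0.4308, 0.2192, 0.0521]
eef_rot: [3.141, 0.001, 2.993]
contact_force: [-0.1, -0.3, 0.5]
grip_width: 0.0859
grasp_force: 0.0
```

>>> arm_command(
  moves=[
    {"offset": [0, 0, 0], "dr": [0, 0, 0]},
    {"offset": [0, 0, 0], "dr": [0, 0, 0]},
    {"offset": [0, 0, 0], "dr": [0, 0, 0]},
    {"offset": [0, 0, 0], "dr": [0, 0, 0]},
    {"offset": [0, 0, 0], "dr": [0, 0, 0]},
    {"offset": [0, 0, 0], "dr": [0, 0, 0]},
    {"offset": [0, 0, 0], "dr": [0, 0, 0]},
    {"offset": [0, 0, 0], "dr": [0, 0, 0]},
    {"offset": [0, 0, 0], "dr": [0, 0, 0]},
    {"offset": [0, 0, 0], "dr": [0, 0, 0]},
  ],
  gripper=1,
  newtons=40,
)

```text
time_s: 4.1
tcp_pos: [0.4306, 0.22, 0.0523]
eef_rot: [3.14, 0.0, 2.993]
contact_force: [-2.2, 3.4, 5.4]
grip_width: 0.0287
grasp_force: 33.9
```

```bash
python3 -c "
from h import *
c=cam('side');o=observe();print(o['grip_width'],o['grasp_force'],o['contact_force'])
u=proj(c,[[.43,.22,.053]])[0].astype(int);print(u)
cv2.imwrite('pics/knob.png',cv2.resize(c['im'][u[1]-50:u[1]+50,u[0]-65:u[0]+65],None,fx=5,fy=5,interpolation=2))"
```

```text
0.028866980834941897 33.912161816842854 [-2.22195991  2.97888064  5.2005171 ]
[238 170]
```

View pics/knob.png

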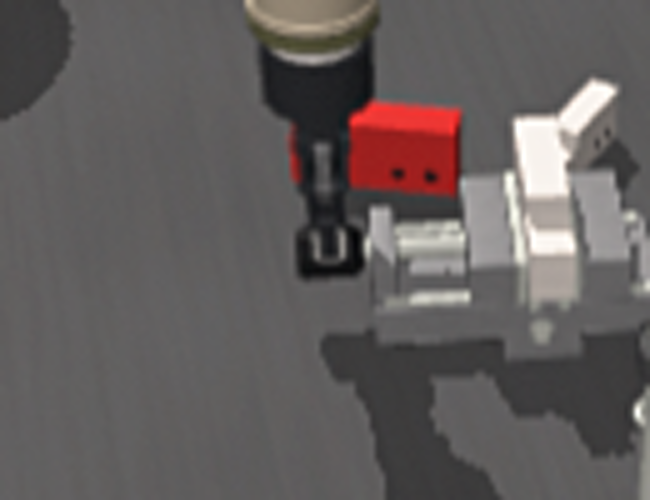

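The picture shows the finger pads on the black knob at (330,245), square on. I pull now.

>>> arm_command(
  moves=[
    {"offset": [0.14, 0, 0], "dr": [0, 0, 0]},
    {"offset": [0.14, 0, 0], "dr": [0, 0, 0]},
    {"offset": [0.14, 0, 0], "dr": [0, 0, 0]},
    {"offset": [0.14, 0, 0], "dr": [0, 0, 0]},
    {"offset": [0.14, 0, 0], "dr": [0, 0, 0]},
    {"offset": [0.14, 0, 0], "dr": [0, 0, 0]},
    {"offset": [0.14, 0, 0], "dr": [0, 0, 0]},
    {"offset": [0.08, 0, 0], "dr": [0, 0, 0]},
    {"offset": [0, 0, 0], "dr": [0, 0, 0]},
    {"offset": [0, 0, 0], "dr": [0, 0, 0]},
  ],
)

```text
time_s: 5.15
tcp_pos: [0.3914, 0.226, 0.054]
eef_rot: [3.139, 0.006, 2.993]
contact_force: [2.9, -1.6, 11.3]
grip_width: 0.0266
grasp_force: 35.8
```

```bash
cat > m2.py <<'E'
from h import *
c=cam("top"); P=cloud(c); np.savez("top1.npz",P=P,**c)
def comp(lo,hi,c0,c1,r0,r1,nm):
    m=np.zeros(P.shape[:2],np.uint8); s=P[r0:r1,c0:c1,2]; m[r0:r1,c0:c1]=((s>lo)&(s<hi))
    n,l,st,_=cv2.connectedComponentsWithStats(m); k=1+np.argmax(st[1:,4]); q=P[l==k]
    r=cv2.minAreaRect(np.float32(q[:,:2]*1000)); print(nm,len(q),np.median(q[:,2]).round(4),np.round(r[0],1),np.round(r[1],1),round(r[2],2))
comp(.09,.125,140,230,150,230,"block"); comp(.108,.125,140,230,150,230,"block top")
comp(.07,.08,140,230,200,245,"sliding jaw")
E
python3 m2.py
```

```text
block 763 0.1165 [580.9 192.4] [130.2  30.6] 81.38
block top 506 0.1181 [583.8 212. ] [90.6 30.6] 81.38
sliding jaw 684 0.0761 [508.4 208. ] [104.2  40.1] 81.43
```

>>> arm_command(
  moves=[
    {"offset": [0.05, 0, 0], "dr": [0, 0, 0]},
    {"offset": [0.05, 0, 0], "dr": [0, 0, 0]},
    {"offset": [0, 0, 0], "dr": [0, 0, 0]},
    {"offset": [0, 0, 0], "dr": [0, 0, 0]},
    {"offset": [0, 0, 0], "dr": [0, 0, 0]},
    {"offset": [0, 0, 0], "dr": [0, 0, 0]},
    {"offset": [0, 0, 0], "dr": [0, 0, 0]},
    {"offset": [0, 0, 0], "dr": [0, 0, 0]},
    {"offset": [0, 0, 0], "dr": [0, 0, 0]},
    {"offset": [0, 0, 0], "dr": [0, 0, 0]},
  ],
)

```text
time_s: 6.2
tcp_pos: [0.3878, 0.2266, 0.054]
eef_rot: [3.139, 0.006, 2.993]
contact_force: [5.1, -2.1, 10.2]
grip_width: 0.0264
grasp_force: 35.3
```

>>> arm_command(
  moves=[
    {"offset": [0, 0, 0], "dr": [0, 0, 0]},
    {"offset": [0, 0, 0], "dr": [0, 0, 0]},
    {"offset": [0, 0, 0], "dr": [0, 0, 0]},
    {"offset": [0, 0, 0], "dr": [0, 0, 0]},
    {"offset": [0, 0, 0], "dr": [0, 0, 0]},
    {"offset": [0, 0, 0], "dr": [0, 0, 0]},
    {"offset": [0, 0, 0], "dr": [0, 0, 0]},
    {"offset": [0, 0, 0], "dr": [0, 0, 0]},
    {"offset": [0, 0, -0.5], "dr": [0, 0, 0]},
    {"offset": [0, 0, -0.5], "dr": [0, 0, 0]},
  ],
  gripper=0,
)

```text
time_s: 7.2
tcp_pos: [0.3837, 0.2256, 0.0913]
eef_rot: [-3.14, -0.002, 2.993]
contact_force: [0.0, 0.2, 1.1]
grip_width: 0.0857
grasp_force: 0.0
```

>>> arm_command(
  moves=[
    {"offset": [0, 0, -0.7], "dr": [0, 0, 0]},
    {"offset": [0, 0, -0.7], "dr": [0, 0, 0]},
    {"offset": [0, 0, -0.7], "dr": [0, 0, 0]},
    {"offset": [0, 0, -0.7], "dr": [0, 0, 0]},
    {"offset": [0, 0, -0.7], "dr": [0, 0, 0]},
    {"offset": [0, 0, -0.7], "dr": [0, 0, 0]},
    {"offset": [0, 0, -0.4], "dr": [0, 0, 0]},
    {"offset": [0, 0, 0], "dr": [0, 0, 0]},
    {"offset": [0, 0, 0], "dr": [0, 0, 0]},
    {"offset": [0, 0, 0], "dr": [0, 0, 0]},
  ],
)

```text
time_s: 8.2
tcp_pos: [0.3838, 0.2256, 0.2735]
eef_rot: [-3.14, -0.002, 2.993]
contact_force: [0.7, 0.0, -0.3]
grip_width: 0.0853
grasp_force: 0.0
```

```bash
python3 m2.py
cat > g.py <<'E'
from h import *
a=np.radians(8.6); vx=np.array([np.cos(a),-np.sin(a),0]); zb=np.array([-np.sin(a),-np.cos(a),0]); xb=np.array([0,0,1.])
mid=np.array([.5809,.1924,.087])          # block_mid
def grasp(th,x,z):                         # th from straight down toward -zb
    tz=-(xb*np.cos(th)+zb*np.sin(th)); ty=vx; tx=np.cross(ty,tz)
    return mid+x*xb+(z-.065)*zb, Ro.from_matrix(np.c_[tx,ty,tz])
if __name__=="__main__":
    p,R=grasp(np.radians(45),.014,.080); tz=R.as_matrix()[:,2]; R0=grasp(0,0,0)[1]
    o=observe();print(p,o["tcp_pos"],o["eef_rot"],o["joint_pos"])
    print("z turn to R0"); need(p-.1*tz,R0); print("then tilt from R0"); need(p-.1*tz,R,Rc=R0)
E
python3 g.py
```

```text
block 761 0.1164 [581.1 192.5] [129.7  31.1] 81.55
block top 504 0.1178 [583.9 212.1] [90.5 30.4] 80.96
sliding jaw 674 0.0762 [504.9 208.4] [104.7  40. ] 81.2
[0.57865697 0.17756865 0.101     ] [0.38372677 0.22556232 0.27355991] [-3.13992452e+00 -2.54353336e-03  2.99308345e+00] [ 4.16173851e-01 -3.11505797e-01  1.80895093e+00 -4.81469966e-05
  1.64718889e+00 -1.00611899e+00]
z turn to R0
shift [-5.   -2.23  2.54] turn [-4.000e-02 -1.000e-02  1.802e+01]
then tilt from R0
shift [-2.23  5.    2.55] turn [0. 9. 0.]
```

>>> arm_command(
  moves=[
    {"offset": [0, 0, 0], "dr": [0, 0, 1]},
    {"offset": [0, 0, 0], "dr": [0, 0, 1]},
    {"offset": [0, 0, 0], "dr": [0, 0, 1]},
    {"offset": [0, 0, 0], "dr": [0, 0, 1]},
    {"offset": [0, 0, 0], "dr": [0, 0, 1]},
    {"offset": [0, 0, 0], "dr": [0, 0, 1]},
    {"offset": [0, 0, 0], "dr": [0, 0, 1]},
    {"offset": [0, 0, 0], "dr": [0, 0, 1]},
    {"offset": [0, 0, 0], "dr": [0, 0, 1]},
    {"offset": [0, 0, 0], "dr": [0, 0, 1]},
  ],
)

```text
time_s: 9.25
tcp_pos: [0.3839, 0.2256, 0.274]
eef_rot: [-3.139, -0.0, 2.117]
contact_force: [-0.6, 0.2, 0.3]
grip_width: 0.0857
grasp_force: 0.0
```

>>> arm_command(
  moves=[
    {"offset": [0, 0, 0], "dr": [0, 0, 1]},
    {"offset": [0, 0, 0], "dr": [0, 0, 1]},
    {"offset": [0, 0, 0], "dr": [0, 0, 1]},
    {"offset": [0, 0, 0], "dr": [0, 0, 1]},
    {"offset": [0, 0, 0], "dr": [0, 0, 1]},
    {"offset": [0, 0, 0], "dr": [0, 0, 1]},
    {"offset": [0, 0, 0], "dr": [0, 0, 1]},
    {"offset": [0, 0, 0], "dr": [0, 0, 1]},
    {"offset": [-0.9, 0, 0], "dr": [0, 0, 0]},
    {"offset": [-0.9, 0, 0], "dr": [0, 0, 0]},
  ],
)

```text
time_s: 10.25
tcp_pos: [0.3729, 0.1542, 0.2738]
eef_rot: [-3.139, 0.001, 1.424]
contact_force: [0.9, -0.4, -0.3]
grip_width: 0.0854
grasp_force: 0.0
```

>>> arm_command(
  moves=[
    {"offset": [0, 0, 0], "dr": [0, 1, 0]},
    {"offset": [0, 0, 0], "dr": [0, 1, 0]},
    {"offset": [0, 0, 0], "dr": [0, 1, 0]},
    {"offset": [0, 0, 0], "dr": [0, 1, 0]},
    {"offset": [0, 0, 0], "dr": [0, 1, 0]},
    {"offset": [0, 0, 0], "dr": [0, 1, 0]},
    {"offset": [0, 0, 0], "dr": [0, 1, 0]},
    {"offset": [0, 0, 0], "dr": [0, 1, 0]},
    {"offset": [0, 0, 0], "dr": [0, 1, 0]},
    {"offset": [0, 0, 0], "dr": [0, 0, 0]},
  ],
)

```text
time_s: 11.25
tcp_pos: [0.3729, 0.1541, 0.2727]
eef_rot: [-3.133, -0.788, 1.413]
contact_force: [0.1, 0.4, -0.7]
grip_width: 0.0851
grasp_force: 0.0
```

```bash
python3 -c "
from g import *
p,R=grasp(np.radians(45),.014,.080); tz=R.as_matrix()[:,2]
o=observe();print(p,tz,o['tcp_pos'],o['joint_pos'])
need(p-.1*tz,R); need(p,R)"
```

```text
[0.57865697 0.17756865 0.101     ] [ 0.10573746  0.69915634 -0.70710678] [0.37293057 0.15406203 0.2727281 ] [-0.46164975 -0.57800444  2.20059041  0.75581781  1.75516283 -0.25417658]
shift [-2.06  5.01  1.47] turn [-0.03 -0.04 -0.06]
shift [-2.07  5.02  3.97] turn [-0.03 -0.04 -0.06]
```

>>> arm_command(
  moves=[
    {"offset": [-0.258, 0.627, 0.184], "dr": [0, 0, 0]},
    {"offset": [-0.258, 0.627, 0.184], "dr": [0, 0, 0]},
    {"offset": [-0.258, 0.627, 0.184], "dr": [0, 0, 0]},
    {"offset": [-0.258, 0.627, 0.184], "dr": [0, 0, 0]},
    {"offset": [-0.258, 0.627, 0.184], "dr": [0, 0, 0]},
    {"offset": [-0.258, 0.627, 0.184], "dr": [0, 0, 0]},
    {"offset": [-0.258, 0.627, 0.184], "dr": [0, 0, 0]},
    {"offset": [-0.258, 0.627, 0.184], "dr": [0, 0, 0]},
    {"offset": [0, 0, 0], "dr": [0, 0, 0]},
    {"offset": [0, 0, 0], "dr": [0, 0, 0]},
  ],
)

```text
time_s: 12.25
tcp_pos: [0.5693, 0.1093, 0.1746]
eef_rot: [-3.138, -0.784, 1.421]
contact_force: [-0.3, 0.4, -1.0]
grip_width: 0.0852
grasp_force: 0.0
```

```bash
python3 -c "
from g import *
p,R=grasp(np.radians(45),.014,.080)
need(p,R); print(observe()['tcp_pos'])"
```

```text
shift [-0.08 -0.02  2.52] turn [-0.04  0.01  0.01]
[0.569338   0.10928328 0.17462849]
```

>>> arm_command(
  moves=[
    {"offset": [-0.02, 0, 0.42], "dr": [0, 0, 0]},
    {"offset": [-0.02, 0, 0.42], "dr": [0, 0, 0]},
    {"offset": [-0.02, 0, 0.42], "dr": [0, 0, 0]},
    {"offset": [-0.02, 0, 0.42], "dr": [0, 0, 0]},
    {"offset": [0, 0, 0.42], "dr": [0, 0, 0]},
    {"offset": [0, 0, 0.42], "dr": [0, 0, 0]},
    {"offset": [0, 0, 0], "dr": [0, 0, 0]},
    {"offset": [0, 0, 0], "dr": [0, 0, 0]},
    {"offset": [0, 0, 0], "dr": [0, 0, 0]},
    {"offset": [0, 0, 0], "dr": [0, 0, 0]},
  ],
)

```text
time_s: 13.25
tcp_pos: [0.5807, 0.1761, 0.1026]
eef_rot: [3.14, -0.785, 1.423]
contact_force: [-0.6, 0.1, 0.3]
grip_width: 0.0851
grasp_force: 0.0
```

>>> arm_command(
  moves=[
    {"offset": [0, 0, 0], "dr": [0, 0, 0]},
    {"offset": [0, 0, 0], "dr": [0, 0, 0]},
    {"offset": [0, 0, 0], "dr": [0, 0, 0]},
    {"offset": [0, 0, 0], "dr": [0, 0, 0]},
    {"offset": [0, 0, 0], "dr": [0, 0, 0]},
    {"offset": [0, 0, 0], "dr": [0, 0, 0]},
    {"offset": [0, 0, 0], "dr": [0, 0, 0]},
    {"offset": [0, 0, 0], "dr": [0, 0, 0]},
    {"offset": [0, 0, 0], "dr": [0, 0, 0]},
    {"offset": [0, 0, 0], "dr": [0, 0, 0]},
  ],
  gripper=1,
  newtons=70,
)

```text
time_s: 14.25
tcp_pos: [0.5796, 0.1765, 0.1023]
eef_rot: [-3.141, -0.785, 1.423]
contact_force: [-5.7, -4.6, 5.7]
grip_width: 0.0255
grasp_force: 68.4
```

```bash
python3 m2.py; python3 -c "
from g import *
p,R=grasp(np.radians(45),.014,.080)
need(p,R); print(observe()['tcp_pos'])"
```

```text
block 670 0.1179 [583.3 198.3] [120.5  41.8] 75.72
block top 521 0.1186 [585.7 206.4] [103.7  41.7] 75.26
sliding jaw 674 0.0761 [504.8 208.4] [104.5  40. ] 81.42
shift [-0.01 -0.03  0.04] turn [-0.02 -0.    0.02]
[0.57968361 0.176519   0.10233271]
```

>>> arm_command(
  moves=[
    {"offset": [0.1, 0, -0.1], "dr": [0, 0, 0]},
    {"offset": [0.2, 0, -0.2], "dr": [0, 0, 0]},
    {"offset": [0.3, 0, -0.3], "dr": [0, 0, 0]},
    {"offset": [0.3, 0, -0.3], "dr": [0, 0, 0]},
    {"offset": [0.3, 0, -0.3], "dr": [0, 0, 0]},
    {"offset": [0.3, 0, -0.3], "dr": [0, 0, 0]},
    {"offset": [0.3, 0, -0.3], "dr": [0, 0, 0]},
    {"offset": [0.3, 0, -0.3], "dr": [0, 0, 0]},
    {"offset": [0.2, 0, -0.2], "dr": [0, 0, 0]},
    {"offset": [0, 0, 0], "dr": [0, 0, 0]},
  ],
)

```text
time_s: 15.3
tcp_pos: [0.5811, 0.1766, 0.2346]
eef_rot: [3.136, -0.785, 1.426]
contact_force: [0.7, -0.0, -4.6]
grip_width: 0.0254
grasp_force: 69.7
```

```bash
cat > s.py <<'E'
import sys
from h import *
c=cam('side'); x,y=int(sys.argv[2]),int(sys.argv[3])
cv2.imwrite(f'pics/{sys.argv[1]}.png',cv2.resize(c['im'][y:y+150,x:x+200],None,fx=4,fy=4,interpolation=2))
E
python3 s.py lift 180 70
```

```text
(no output)
```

View pics/lift.png

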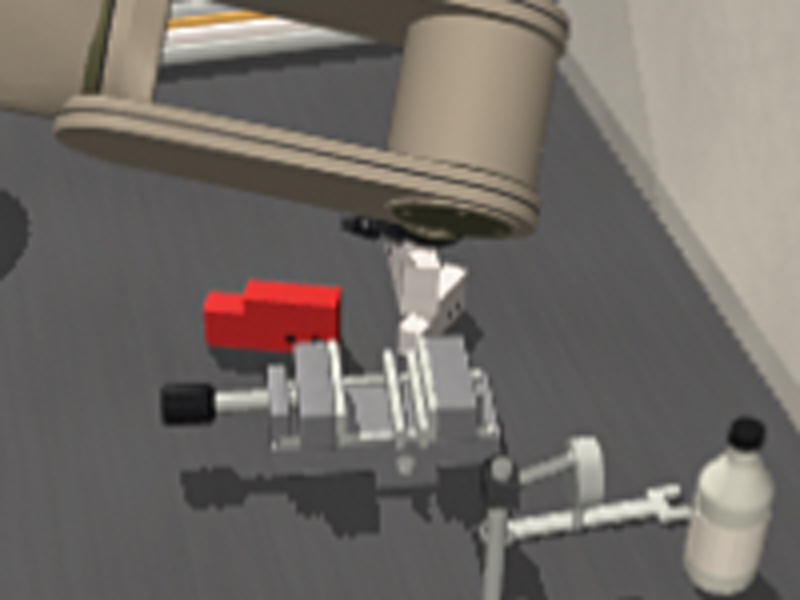

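The picture shows the block lifted clear at (420,290), the vise open and its jaws and parallels empty. Next I turn the block upright, moving back along tool y at the same time.

>>> arm_command(
  moves=[
    {"offset": [0, -0.18, 0], "dr": [0, -1, 0]},
    {"offset": [0, -0.18, 0], "dr": [0, -1, 0]},
    {"offset": [0, -0.18, 0], "dr": [0, -1, 0]},
    {"offset": [0, -0.18, 0], "dr": [0, -1, 0]},
    {"offset": [0, -0.18, 0], "dr": [0, -1, 0]},
    {"offset": [0, -0.18, 0], "dr": [0, -1, 0]},
    {"offset": [0, -0.18, 0], "dr": [0, -1, 0]},
    {"offset": [0, -0.18, 0], "dr": [0, -1, 0]},
    {"offset": [0, -0.18, 0], "dr": [0, -1, 0]},
    {"offset": [0, -0.18, 0], "dr": [0, -1, 0]},
  ],
)

```text
time_s: 16.35
tcp_pos: [0.5078, 0.1877, 0.231]
eef_rot: [-3.14, 0.091, 1.423]
contact_force: [-0.4, -0.1, -6.9]
grip_width: 0.0252
grasp_force: 69.0
```

>>> arm_command(
  moves=[
    {"offset": [0, -0.18, 0], "dr": [0, -1, 0]},
    {"offset": [0, -0.18, 0], "dr": [0, -1, 0]},
    {"offset": [0, -0.18, 0], "dr": [0, -1, 0]},
    {"offset": [0, -0.18, 0], "dr": [0, -1, 0]},
    {"offset": [0, -0.18, 0], "dr": [0, -1, 0]},
    {"offset": [0, -0.18, 0], "dr": [0, -1, 0]},
    {"offset": [0, -0.18, 0], "dr": [0, -1, 0]},
    {"offset": [0, -0.18, 0], "dr": [0, -1, 0]},
    {"offset": [0, 0, 0], "dr": [0, 0, 0]},
    {"offset": [0, 0, 0], "dr": [0, 0, 0]},
  ],
)

```text
time_s: 17.35
tcp_pos: [0.4515, 0.1963, 0.2303]
eef_rot: [-3.138, 0.784, 1.426]
contact_force: [1.8, 0.6, -5.4]
grip_width: 0.025
grasp_force: 68.9
```

```bash
python3 -c "
from g import *
p,R=grasp(np.radians(45),.014,.080)
Rt=Ro.from_rotvec(-np.pi/2*vx)*R
o=observe();print(o['tcp_pos'],o['joint_pos'],Rt.as_matrix()[:,2])
need([.45,.015,.12],Rt)"; python3 s.py up 180 70
```

```text
[0.45149214 0.19633024 0.23030349] [ 0.67450062  0.38275697  1.37755918 -0.5439398   1.95631981  0.76383172] [-0.10573746 -0.69915634 -0.70710678]
shift [-1.23  0.64  5.12] turn [ 0.   -0.01  0.04]
```

View pics/up.png

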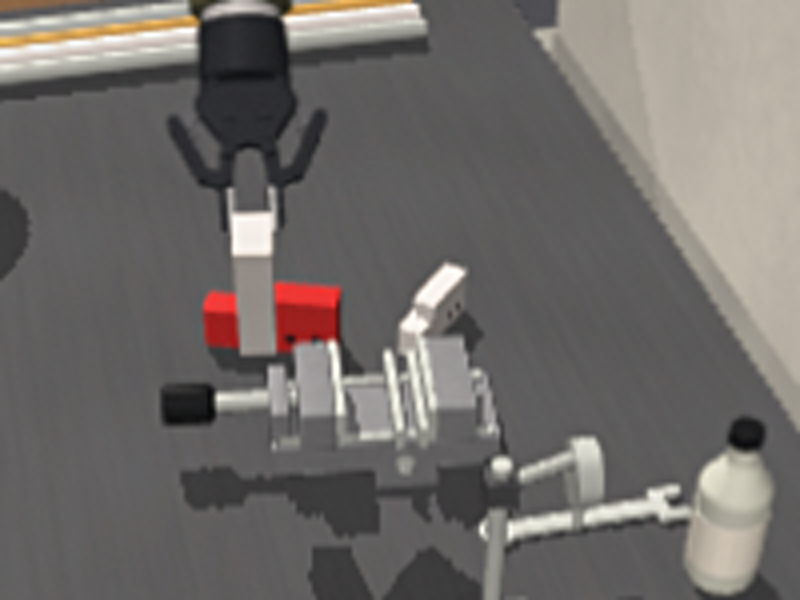

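Upright with the notch at the top (250,225 in the crop). I move it to the bare bench and lower it.

>>> arm_command(
  moves=[
    {"offset": [-0.154, 0.08, 0.64], "dr": [0, 0, 0]},
    {"offset": [-0.154, 0.08, 0.64], "dr": [0, 0, 0]},
    {"offset": [-0.154, 0.08, 0.64], "dr": [0, 0, 0]},
    {"offset": [-0.154, 0.08, 0.64], "dr": [0, 0, 0]},
    {"offset": [-0.154, 0.08, 0.64], "dr": [0, 0, 0]},
    {"offset": [-0.154, 0.08, 0.64], "dr": [0, 0, 0]},
    {"offset": [-0.154, 0.08, 0.64], "dr": [0, 0, 0]},
    {"offset": [-0.154, 0.08, 0.64], "dr": [0, 0, 0]},
    {"offset": [0, 0, 0], "dr": [0, 0, 0]},
    {"offset": [0, 0, 0], "dr": [0, 0, 0]},
  ],
)

```text
time_s: 18.4
tcp_pos: [0.4507, 0.0138, 0.1227]
eef_rot: [3.14, 0.783, 1.418]
contact_force: [0.3, 0.3, -5.0]
grip_width: 0.025
grasp_force: 70.0
```

>>> arm_command(
  moves=[
    {"offset": [0.15, 0, 0.15], "dr": [0, 0, 0]},
    {"offset": [0.15, 0, 0.15], "dr": [0, 0, 0]},
    {"offset": [0.15, 0, 0.15], "dr": [0, 0, 0]},
    {"offset": [0.1, 0, 0.1], "dr": [0, 0, 0]},
    {"offset": [0.06, 0, 0.06], "dr": [0, 0, 0]},
    {"offset": [0, 0, 0], "dr": [0, 0, 0]},
    {"offset": [0, 0, 0], "dr": [0, 0, 0]},
    {"offset": [0, 0, 0], "dr": [0, 0, 0]},
    {"offset": [0, 0, 0], "dr": [0, 0, 0]},
    {"offset": [0, 0, 0], "dr": [0, 0, 0]},
  ],
)

```text
time_s: 19.4
tcp_pos: [0.4532, 0.0161, 0.0919]
eef_rot: [3.133, 0.785, 1.417]
contact_force: [-3.5, 12.6, 26.8]
grip_width: 0.0252
grasp_force: 76.4
```

```bash
python3 -c "
from g import *
p,R=grasp(np.radians(45),.014,.080)
Rt=Ro.from_rotvec(-np.pi/2*vx)*R
need([.45,.015,.081],Rt)"
```

```text
shift [ 0.17 -0.08  0.22] turn [ 0.07 -0.   -0.03]
```

>>> arm_command(
  moves=[
    {"offset": [-0.05, 0, -0.05], "dr": [0, 0, 0]},
    {"offset": [0, 0, 0], "dr": [0, 0, 0]},
    {"offset": [0, 0, 0], "dr": [0, 0, 0]},
    {"offset": [0, 0, 0], "dr": [0, 0, 0]},
    {"offset": [0, 0, 0], "dr": [0, 0, 0]},
    {"offset": [0, 0, 0], "dr": [0, 0, 0]},
    {"offset": [0, 0, 0], "dr": [0, 0, 0]},
    {"offset": [0, 0, 0], "dr": [0, 0, 0]},
    {"offset": [0, 0, 0], "dr": [0, 0, 0]},
    {"offset": [0, 0, 0], "dr": [0, 0, 0]},
  ],
)

```text
time_s: 20.4
tcp_pos: [0.452, 0.0154, 0.0925]
eef_rot: [3.137, 0.785, 1.42]
contact_force: [-2.3, 7.4, 12.3]
grip_width: 0.0251
grasp_force: 73.6
```

```bash
python3 s.py stand 160 130
```

```text
(no output)
```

View pics/stand.png

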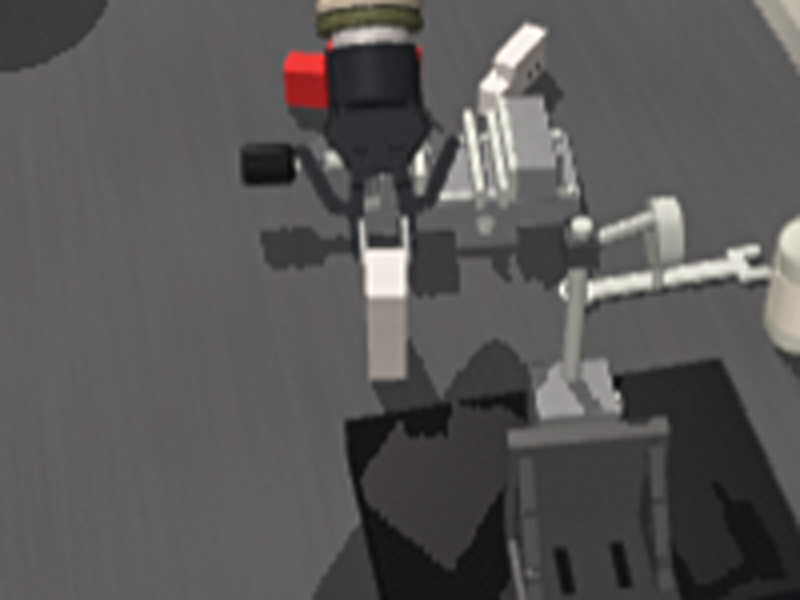

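The block looks upright, with its top at (385,262) and foot at (388,375). I check its lean from the depth.

```bash
cat > lean.py <<'E'
from h import *
def look(x0,x1,y0,y1,z0,z1,n="side"):
    c=cam(n);P=cloud(c);im=c["im"].astype(int)
    m=(P[...,0]>x0)&(P[...,0]<x1)&(P[...,1]>y0)&(P[...,1]<y1)&(P[...,2]>z0)&(P[...,2]<z1)&(im.min(2)>110)
    return P[m]
if __name__=="__main__":
    q=look(.40,.52,-.08,.1,.01,.14)
    # face seen: lower part
    f=q[(q[:,2]<.115)&(q[:,2]>.01)]; cc=np.median(f,0); 
    for _ in range(3):
        n=np.linalg.svd(f-f.mean(0))[2][2]; d=(f-f.mean(0))@n; f=f[abs(d)<.003]
    n*=-np.sign(n[1]); print(len(q),len(f),"n",n.round(3),"c",f.mean(0).round(4),"x",np.percentile(f[:,0],[2,98]).round(4),"z",np.percentile(q[:,2],[1,99]).round(4))
    print("lean deg",np.degrees(np.arcsin(n[2])).round(2))
E
python3 lean.py
```

```text
328 30 n [-0.659 -0.728 -0.189] c [ 0.4447 -0.0237  0.0673] x [0.4424 0.447 ] z [0.0118 0.1363]
lean deg -10.88
```

```bash
cat > lean2.py <<'E'
from lean import *
q=look(.40,.52,-.08,.1,.012,.14)
for lo in np.arange(.012,.14,.016):
    s=q[(q[:,2]>=lo)&(q[:,2]<lo+.016)]
    if len(s): print(round(lo,3),len(s),"x",np.percentile(s[:,0],[3,50,97]).round(4),"y",np.percentile(s[:,1],[3,50,97]).round(4))
E
python3 lean2.py
```

```text
0.012 20 x [0.4317 0.4427 0.4574] y [-0.0156 -0.0119 -0.0087]
0.028 27 x [0.4316 0.4443 0.4563] y [-0.0207 -0.0154 -0.0122]
0.044 22 x [0.4315 0.4436 0.4565] y [-0.0225 -0.02   -0.0149]
0.06 25 x [0.4309 0.4435 0.4582] y [-0.0294 -0.024  -0.0183]
0.076 29 x [0.4308 0.4432 0.4581] y [-0.0325 -0.0286 -0.0232]
0.092 27 x [0.4307 0.445  0.4599] y [-0.0357 -0.0319  0.0154]
0.108 57 x [0.4303 0.4414 0.4713] y [-0.0396 -0.033   0.0318]
0.124 120 x [0.433  0.4472 0.4728] y [-0.0392 -0.0144  0.0383]
```

The block leans about 14° with its top to the right, so it turned in the pads. I raise it, right it by 14° and measure again.

>>> arm_command(
  moves=[
    {"offset": [-0.15, 0, -0.15], "dr": [0, 0, 0]},
    {"offset": [-0.15, 0, -0.15], "dr": [0, 0, 0]},
    {"offset": [-0.1, 0, -0.1], "dr": [0, 0, 0]},
    {"offset": [0, 0, 0], "dr": [0, -0.7, 0]},
    {"offset": [0, 0, 0], "dr": [0, -0.7, 0]},
    {"offset": [0, 0, 0], "dr": [0, -0.7, 0]},
    {"offset": [0, 0, 0], "dr": [0, -0.7, 0]},
    {"offset": [0, 0, 0], "dr": [0, 0, 0]},
    {"offset": [0, 0, 0], "dr": [0, 0, 0]},
    {"offset": [0, 0, 0], "dr": [0, 0, 0]},
  ],
)

```text
time_s: 21.55
tcp_pos: [0.4509, 0.0145, 0.1134]
eef_rot: [3.14, 1.028, 1.421]
contact_force: [0.7, 0.2, -5.2]
grip_width: 0.0251
grasp_force: 69.3
```

```bash
sed -i 's/\.012,\.14)/.012,.17)/;s/\.012,\.14,\.016/.012,.17,.016/' lean2.py; python3 lean2.py; python3 -c "
from h import *
print(Ro.from_euler('xyz',observe()['eef_rot']).as_matrix().round(3))"
```

```text
0.012 6 x [0.4329 0.4374 0.4544] y [-0.0239 -0.0221 -0.0192]
0.028 27 x [0.4303 0.4456 0.4583] y [-0.0267 -0.0237 -0.0192]
0.044 35 x [0.4299 0.4431 0.4586] y [-0.0286 -0.0239 -0.0196]
0.06 35 x [0.4309 0.4457 0.4582] y [-0.0304 -0.0262 -0.0219]
0.076 27 x [0.4309 0.446  0.4562] y [-0.0304 -0.0276 -0.0231]
0.092 34 x [0.4309 0.4428 0.4553] y [-0.0324 -0.0285 -0.0255]
0.108 34 x [0.4283 0.4402 0.4551] y [-0.0354 -0.0298  0.0237]
0.124 57 x [0.4286 0.4426 0.472 ] y [-0.0363 -0.03    0.0408]
0.14 123 x [0.4301 0.4463 0.4725] y [-0.035  -0.0181  0.0497]
0.156 31 x [0.4291 0.4427 0.499 ] y [-0.0246 -0.0028  0.0949]
[[ 0.078  0.989 -0.126]
 [ 0.511 -0.148 -0.847]
 [-0.856  0.001 -0.517]]
```

>>> arm_command(
  moves=[
    {"offset": [0, 0, 0], "dr": [0, -0.45, 0]},
    {"offset": [0, 0, 0], "dr": [0, -0.45, 0]},
    {"offset": [0.14, 0, 0.07], "dr": [0, 0, 0]},
    {"offset": [0.14, 0, 0.07], "dr": [0, 0, 0]},
    {"offset": [0.14, 0, 0.07], "dr": [0, 0, 0]},
    {"offset": [0.14, 0, 0.07], "dr": [0, 0, 0]},
    {"offset": [0, 0, 0], "dr": [0, 0, 0]},
    {"offset": [0, 0, 0], "dr": [0, 0, 0]},
    {"offset": [0, 0, 0], "dr": [0, 0, 0]},
    {"offset": [0, 0, 0], "dr": [0, 0, 0]},
  ],
)

```text
time_s: 22.6
tcp_pos: [0.4507, 0.0145, 0.0882]
eef_rot: [3.141, 1.108, 1.421]
contact_force: [-0.0, 1.0, -5.5]
grip_width: 0.0252
grasp_force: 69.3
```

```bash
python3 lean2.py
```

```text
0.012 29 x [0.4315 0.4413 0.457 ] y [-0.0322 -0.0281 -0.0236]
0.028 33 x [0.4286 0.4436 0.4571] y [-0.0345 -0.0288 -0.025 ]
0.044 36 x [0.4291 0.444  0.4577] y [-0.0336 -0.029  -0.0235]
0.06 31 x [0.4297 0.4425 0.4548] y [-0.0326 -0.0286 -0.0247]
0.076 32 x [0.43   0.4422 0.456 ] y [-0.0322 -0.0288 -0.0216]
0.092 48 x [0.4291 0.4429 0.4704] y [-0.0335 -0.0288  0.0372]
0.108 64 x [0.4285 0.4426 0.4744] y [-0.0332 -0.0276  0.0501]
0.124 107 x [0.431  0.4456 0.4607] y [-0.0323 -0.0134  0.0096]
```

>>> arm_command(
  moves=[
    {"offset": [0.022, 0, 0.011], "dr": [0, 0, 0]},
    {"offset": [0.022, 0, 0.011], "dr": [0, 0, 0]},
    {"offset": [0.022, 0, 0.011], "dr": [0, 0, 0]},
    {"offset": [0, 0, 0], "dr": [0, 0, 0]},
    {"offset": [0, 0, 0], "dr": [0, 0, 0]},
    {"offset": [0, 0, 0], "dr": [0, 0, 0]},
    {"offset": [0, 0, 0], "dr": [0, 0, 0]},
    {"offset": [0, 0, 0], "dr": [0, 0, 0]},
    {"offset": [0, 0, 0], "dr": [0, 0, 0]},
    {"offset": [0, 0, 0], "dr": [0, 0, 0]},
  ],
)

```text
time_s: 23.65
tcp_pos: [0.4511, 0.0145, 0.086]
eef_rot: [3.139, 1.109, 1.42]
contact_force: [1.3, 1.7, 5.7]
grip_width: 0.0251
grasp_force: 71.6
```

>>> arm_command(
  moves=[
    {"offset": [0, 0, 0], "dr": [0, 0, 0]},
    {"offset": [0, 0, 0], "dr": [0, 0, 0]},
    {"offset": [0, 0, 0], "dr": [0, 0, 0]},
    {"offset": [0, 0, 0], "dr": [0, 0, 0]},
    {"offset": [0, 0, 0], "dr": [0, 0, 0]},
    {"offset": [0, 0, 0], "dr": [0, 0, 0]},
    {"offset": [0, 0, 0], "dr": [0, 0, 0]},
    {"offset": [0, 0, -0.3], "dr": [0, 0, 0]},
    {"offset": [0, 0, -0.5], "dr": [0, 0, 0]},
    {"offset": [0, 0, -0.5], "dr": [0, 0, 0]},
  ],
  gripper=0,
)

```text
time_s: 24.65
tcp_pos: [0.4574, 0.0614, 0.1089]
eef_rot: [-3.141, 1.108, 1.422]
contact_force: [0.4, 0.2, 0.8]
grip_width: 0.0853
grasp_force: 0.0
```

>>> arm_command(
  moves=[
    {"offset": [0, 0, -0.6], "dr": [0, 0, 0]},
    {"offset": [0, 0, -0.6], "dr": [0, 0, 0]},
    {"offset": [-0.8, 0, -0.4], "dr": [0, 0, 0]},
    {"offset": [-0.8, 0, -0.4], "dr": [0, 0, 0]},
    {"offset": [-0.8, 0, -0.4], "dr": [0, 0, 0]},
    {"offset": [-0.8, 0, -0.4], "dr": [0, 0, 0]},
    {"offset": [0, 0, 0], "dr": [0, 1, 0]},
    {"offset": [0, 0, 0], "dr": [0, 1, 0]},
    {"offset": [0, 0, 0], "dr": [0, 1, 0]},
    {"offset": [0, 0, 0], "dr": [0, 1, 0]},
  ],
)

```text
time_s: 25.65
tcp_pos: [0.4639, 0.1041, 0.2736]
eef_rot: [3.141, 0.755, 1.422]
contact_force: [0.3, -0.8, -0.0]
grip_width: 0.0854
grasp_force: 0.0
```

```bash
python3 lean2.py; python3 -c "
from h import *
q=observe(); print(q['tcp_pos'],q['eef_rot'],q['joint_pos'])
c=cam('top');P=cloud(c);m=((P[...,0]>.40)&(P[...,0]<.52)&(P[...,1]>-.08)&(P[...,1]<.1)&(P[...,2]>.12)&(P[...,2]<.14))
for s in (P[m],P[(abs(P[...,0]-.46)<.06)&(abs(P[...,1]-.01)<.09)&(P[...,2]>.08)&(P[...,2]<.14)]):
  if len(s)>5: print(len(s),np.median(s[:,2]),cv2.minAreaRect(np.float32(s[:,:2]*1000)))
need(q['tcp_pos'],down(1.421))"
```

```text
0.012 34 x [0.4315 0.4437 0.4567] y [-0.0336 -0.0299 -0.024 ]
0.028 33 x [0.429  0.4442 0.4571] y [-0.0343 -0.0302 -0.0261]
0.044 36 x [0.4291 0.4435 0.457 ] y [-0.0341 -0.0294 -0.0255]
0.06 34 x [0.4297 0.4421 0.4575] y [-0.0343 -0.0296 -0.0248]
0.076 36 x [0.4302 0.4457 0.4581] y [-0.0344 -0.0298 -0.0267]
0.092 35 x [0.4311 0.4455 0.4579] y [-0.0346 -0.0301 -0.0258]
0.108 33 x [0.4311 0.4429 0.4554] y [-0.0323 -0.0297 -0.0259]
0.124 109 x [0.4311 0.4465 0.4616] y [-0.0319 -0.0124  0.012 ]
[0.46498988 0.10389829 0.27598427] [3.13499446 0.74771576 1.41735996] [ 0.5343289   0.19477398  1.49947424 -0.59634102  1.91028816  0.61712011]
241 0.13110646911914958 ((447.5116882324219, -7.957185745239258), (41.926090240478516, 29.742773056030273), 79.136962890625)
324 0.1303184731962392 ((449.1982116699219, 0.831207275390625), (59.82359313964844, 29.742773056030273), 79.136962890625)
shift [ 0.01  0.   -0.01] turn [ 0.05  8.64 -0.02]
```

```bash
python3 -c "
from h import *
need([.4475,-.008,.2],down(2.955))"
```

```text
shift [-0.75 -0.02  3.31] turn [ -6.56   6.89 -16.69]
```

>>> arm_command(
  moves=[
    {"offset": [0, 0, 0], "dr": [-0.386, 0.405, -0.982]},
    {"offset": [0, 0, 0], "dr": [-0.386, 0.405, -0.982]},
    {"offset": [0, 0, 0], "dr": [-0.386, 0.405, -0.982]},
    {"offset": [0, 0, 0], "dr": [-0.386, 0.405, -0.982]},
    {"offset": [0, 0, 0], "dr": [-0.386, 0.405, -0.982]},
    {"offset": [0, 0, 0], "dr": [-0.386, 0.405, -0.982]},
    {"offset": [0, 0, 0], "dr": [-0.386, 0.405, -0.982]},
    {"offset": [0, 0, 0], "dr": [-0.386, 0.405, -0.982]},
    {"offset": [0, 0, 0], "dr": [-0.386, 0.405, -0.982]},
    {"offset": [0, 0, 0], "dr": [-0.386, 0.405, -0.982]},
  ],
)

```text
time_s: 26.75
tcp_pos: [0.4632, 0.1033, 0.2722]
eef_rot: [-2.977, 0.298, 2.382]
contact_force: [0.9, -0.4, 0.8]
grip_width: 0.0853
grasp_force: 0.0
```

>>> arm_command(
  moves=[
    {"offset": [0, 0, 0], "dr": [-0.386, 0.405, -0.982]},
    {"offset": [0, 0, 0], "dr": [-0.386, 0.405, -0.982]},
    {"offset": [0, 0, 0], "dr": [-0.386, 0.405, -0.982]},
    {"offset": [0, 0, 0], "dr": [-0.386, 0.405, -0.982]},
    {"offset": [0, 0, 0], "dr": [-0.386, 0.405, -0.982]},
    {"offset": [0, 0, 0], "dr": [-0.386, 0.405, -0.982]},
    {"offset": [0, 0, 0], "dr": [-0.386, 0.405, -0.982]},
    {"offset": [0, 0, 0], "dr": [0, 0, 0]},
    {"offset": [0, 0, 0], "dr": [0, 0, 0]},
    {"offset": [0, 0, 0], "dr": [0, 0, 0]},
  ],
)

```text
time_s: 27.75
tcp_pos: [0.4635, 0.1034, 0.2723]
eef_rot: [-3.134, -0.005, 2.956]
contact_force: [0.2, 0.6, -0.5]
grip_width: 0.0853
grasp_force: 0.0
```

```bash
python3 -c "
from h import *
need([.4475,-.008,.19],down(2.955))"
```

```text
shift [-0.13 -2.8   2.08] turn [-0.08 -0.06  0.01]
```

>>> arm_command(
  moves=[
    {"offset": [-0.02, -0.4, 0.3], "dr": [0, 0, 0]},
    {"offset": [-0.02, -0.4, 0.3], "dr": [0, 0, 0]},
    {"offset": [-0.02, -0.4, 0.3], "dr": [0, 0, 0]},
    {"offset": [-0.02, -0.4, 0.3], "dr": [0, 0, 0]},
    {"offset": [-0.02, -0.4, 0.3], "dr": [0, 0, 0]},
    {"offset": [-0.02, -0.4, 0.3], "dr": [0, 0, 0]},
    {"offset": [0, -0.4, 0.3], "dr": [0, 0, 0]},
    {"offset": [0, 0, 0], "dr": [-0.08, -0.06, 0]},
    {"offset": [0, 0, 0], "dr": [0, 0, 0]},
    {"offset": [0, 0, 0], "dr": [0, 0, 0]},
  ],
)

```text
time_s: 28.75
tcp_pos: [0.4479, -0.0077, 0.1902]
eef_rot: [3.14, 0.002, 2.957]
contact_force: [-0.4, -0.6, 0.2]
grip_width: 0.0856
grasp_force: 0.0
```

```bash
python3 -c "
from h import *
need([.4475,-.008,.115],down(2.955))"
```

```text
shift [ 0.01 -0.01  1.88] turn [0.02 0.02 0.02]
```

>>> arm_command(
  moves=[
    {"offset": [0, 0, 0.4], "dr": [0, 0, 0]},
    {"offset": [0, 0, 0.4], "dr": [0, 0, 0]},
    {"offset": [0, 0, 0.4], "dr": [0, 0, 0]},
    {"offset": [0, 0, 0.4], "dr": [0, 0, 0]},
    {"offset": [0, 0, 0.28], "dr": [0, 0, 0]},
    {"offset": [0, 0, 0], "dr": [0, 0, 0]},
    {"offset": [0, 0, 0], "dr": [0, 0, 0]},
    {"offset": [0, 0, 0], "dr": [0, 0, 0]},
    {"offset": [0, 0, 0], "dr": [0, 0, 0]},
    {"offset": [0, 0, 0], "dr": [0, 0, 0]},
  ],
)

```text
time_s: 29.75
tcp_pos: [0.4481, -0.0083, 0.1148]
eef_rot: [3.14, 0.002, 2.957]
contact_force: [0.7, -1.0, -0.4]
grip_width: 0.0856
grasp_force: 0.0
```

>>> arm_command(
  moves=[
    {"offset": [0, 0, 0], "dr": [0, 0, 0]},
    {"offset": [0, 0, 0], "dr": [0, 0, 0]},
    {"offset": [0, 0, 0], "dr": [0, 0, 0]},
    {"offset": [0, 0, 0], "dr": [0, 0, 0]},
    {"offset": [0, 0, 0], "dr": [0, 0, 0]},
    {"offset": [0, 0, 0], "dr": [0, 0, 0]},
    {"offset": [0, 0, 0], "dr": [0, 0, 0]},
    {"offset": [0, 0, 0], "dr": [0, 0, 0]},
    {"offset": [0, 0, 0], "dr": [0, 0, 0]},
    {"offset": [0, 0, 0], "dr": [0, 0, 0]},
  ],
  gripper=1,
  newtons=50,
)

```text
time_s: 30.75
tcp_pos: [0.4479, -0.0082, 0.1146]
eef_rot: [3.14, 0.002, 2.957]
contact_force: [-1.5, 0.6, 5.7]
grip_width: 0.0394
grasp_force: 50.7
```

```bash
python3 lean2.py
```

```text
0.012 34 x [0.4312 0.4444 0.4567] y [-0.0324 -0.0297 -0.0259]
0.028 27 x [0.4304 0.4421 0.4571] y [-0.0347 -0.0302 -0.0255]
0.044 36 x [0.429  0.4435 0.4574] y [-0.0349 -0.0295 -0.0254]
0.06 33 x [0.4297 0.4427 0.4573] y [-0.0339 -0.0298 -0.0259]
0.076 39 x [0.4302 0.4444 0.4577] y [-0.0346 -0.0299 -0.026 ]
0.092 34 x [0.4307 0.4445 0.4583] y [-0.0342 -0.0303 -0.0272]
0.108 32 x [0.4312 0.4447 0.4583] y [-0.0343 -0.0302 -0.0255]
0.124 28 x [0.4319 0.4355 0.4575] y [-0.0394 -0.0271  0.0069]
0.14 3 x [0.434  0.4342 0.4511] y [-0.0356 -0.0355 -0.0332]
```

>>> arm_command(
  moves=[
    {"offset": [0, 0, -0.2], "dr": [0, 0, 0]},
    {"offset": [0, 0, -0.5], "dr": [0, 0, 0]},
    {"offset": [0, 0, -0.5], "dr": [0, 0, 0.8]},
    {"offset": [0, 0, -0.5], "dr": [0, 0, 1]},
    {"offset": [0, 0, -0.5], "dr": [0, 0, 1]},
    {"offset": [0, 0, -0.5], "dr": [0, 0, 1]},
    {"offset": [0, 0, -0.5], "dr": [0, 0, 1]},
    {"offset": [0, 0, -0.5], "dr": [0, 0, 1]},
    {"offset": [0, 0, -0.5], "dr": [0, 0, 1]},
    {"offset": [0, 0, -0.4], "dr": [0, 0, 1]},
  ],
)

```text
time_s: 31.8
tcp_pos: [0.4469, -0.0084, 0.2985]
eef_rot: [3.141, -0.001, 2.272]
contact_force: [0.1, -0.3, -4.7]
grip_width: 0.0393
grasp_force: 51.6
```

>>> arm_command(
  moves=[
    {"offset": [0, 0, 0], "dr": [0, 0, 1]},
    {"offset": [0, 0, 0], "dr": [0, 0, 1]},
    {"offset": [0, 0, 0], "dr": [0, 0, 1]},
    {"offset": [0, 0, 0], "dr": [0, 0, 1]},
    {"offset": [0, 0, 0], "dr": [0, 0, 1]},
    {"offset": [0, 0, 0], "dr": [0, 0, 1]},
    {"offset": [0, 0, 0], "dr": [0, 0, 1]},
    {"offset": [0, 0, 0], "dr": [0, 0, 1]},
    {"offset": [0, 0, 0], "dr": [0, 0, 1]},
    {"offset": [0, 0, 0], "dr": [0, 0, 0.47]},
  ],
)

```text
time_s: 32.8
tcp_pos: [0.4466, -0.0084, 0.2971]
eef_rot: [-3.14, -0.001, 1.446]
contact_force: [1.1, 0.2, -5.6]
grip_width: 0.0392
grasp_force: 51.6
```

```bash
python3 -c "
from h import *
c=cam('top');P=cloud(c);m0=np.load('top0.npz')['P']
def fit(m,dirx):
    pass
for nm,Q in (('first',m0),('now',P)):
  for lo,hi,y0,y1,t in((.145,.165,-.29,-.19,'angle'),(.095,.105,-.18,-.10,'gauge')):
    k=(Q[...,2]>lo)&(Q[...,2]<hi)&(Q[...,1]>y0)&(Q[...,1]<y1)&(Q[...,0]>.46)&(Q[...,0]<.63)
    s=Q[k][:,:2]
    # edge toward the gap: extreme y per 8 mm of x, line fit
    sg=1 if t=='angle' else -1
    e=[]
    for x in np.arange(s[:,0].min()+.006,s[:,0].max()-.012,.006):
        b=s[(s[:,0]>=x)&(s[:,0]<x+.006)]
        if len(b)>2: e.append([x+.003,sg*np.max(sg*b[:,1])])
    e=np.array(e); p=np.polyfit(e[:,0],e[:,1],1); r=e[:,1]-np.polyval(p,e[:,0]); e=e[abs(r)<.002]; p=np.polyfit(e[:,0],e[:,1],1)
    print(nm,t,len(s),'slope deg',np.degrees(np.arctan(p[0])).round(2),'y at x=.55',np.polyval(p,.55).round(4),'x',s[:,0].min().round(4),s[:,0].max().round(4),cv2.minAreaRect(np.float32(s*1000)))
need([.470,-.1838,.30],down(1.45)); need([.5451,-.1928,.30],down(1.45))"
```

```text
first angle 380 slope deg -7.09 y at x=.55 -0.2229 x 0.4877 0.5966 ((541.4009399414062, -232.22711181640625), (21.125606536865234, 109.69884490966797), 82.98468017578125)
first gauge 375 slope deg -6.57 y at x=.55 -0.1631 x 0.5285 0.5883 ((560.7474975585938, -138.00942993164062), (53.92045974731445, 59.91620635986328), 83.24938201904297)
now angle 381 slope deg -7.0 y at x=.55 -0.223 x 0.4876 0.5965 ((541.5222778320312, -232.4058380126953), (20.993682861328125, 109.73954772949219), 83.12338256835938)
now gauge 218 slope deg -6.72 y at x=.55 -0.163 x 0.5284 0.5883 ((561.122314453125, -138.28106689453125), (53.684635162353516, 60.12504577636719), 82.64813995361328)
shift [-4.28  1.13 -0.08] turn [-0.02 -0.02 -0.06]
shift [-4.27  3.02 -0.08] turn [-0.02 -0.02 -0.06]
```

>>> arm_command(
  moves=[
    {"offset": [-0.71, 0.18, 0], "dr": [0, 0, 0]},
    {"offset": [-0.71, 0.18, 0], "dr": [0, 0, 0]},
    {"offset": [-0.71, 0.18, 0], "dr": [0, 0, 0]},
    {"offset": [-0.71, 0.18, 0], "dr": [0, 0, 0]},
    {"offset": [-0.71, 0.18, 0], "dr": [0, 0, 0]},
    {"offset": [-0.71, 0.18, 0], "dr": [0, 0, 0]},
    {"offset": [0, 0.5, 0], "dr": [0, 0, 0]},
    {"offset": [0, 0.5, 0], "dr": [0, 0, 0]},
    {"offset": [0, 0.5, 0], "dr": [0, 0, 0]},
    {"offset": [0, 0.4, 0], "dr": [-0.02, -0.02, -0.06]},
  ],
)

```text
time_s: 33.85
tcp_pos: [0.5454, -0.192, 0.2967]
eef_rot: [3.141, -0.0, 1.456]
contact_force: [0.3, 0.8, -6.0]
grip_width: 0.0397
grasp_force: 51.8
```

```bash
cat > v.py <<'E'
from h import *
# block seen by side cam: bright points in the gap region
q=observe(); z=q["tcp_pos"][2]
need([.5451,-.1928,.172],down(1.45)); need([.5434,-.2067,.166],down(1.45))
for n in("side","top"):
    c=cam(n);P=cloud(c);im=c["im"].astype(int)
    m=(abs(P[...,0]-.555)<.06)&(abs(P[...,1]+.2)<.045)&(im.min(2)>110)&(P[...,2]<z+.03)&(P[...,2]>z-.13)
    s=P[m]
    for lo in np.arange(z-.12,z+.02,.02):
        b=s[(s[:,2]>=lo)&(s[:,2]<lo+.02)]
        if len(b)>5: print(n,round(lo,3),len(b),"x",np.percentile(b[:,0],[3,50,97]).round(4),"y",np.percentile(b[:,1],[3,50,97]).round(4))
E
python3 v.py
```

```text
shift [-0.02 -0.01  3.12] turn [ 0.   -0.01  0.07]
shift [-0.37 -0.01  3.27] turn [ 0.   -0.01  0.07]
side 0.177 86 x [0.5249 0.5494 0.5799] y [-0.2115 -0.2079 -0.1829]
side 0.197 121 x [0.5242 0.5512 0.5805] y [-0.2127 -0.208  -0.1785]
side 0.217 118 x [0.5242 0.553  0.5811] y [-0.2129 -0.2082 -0.1883]
side 0.237 137 x [0.5249 0.5511 0.5804] y [-0.2119 -0.208  -0.1834]
side 0.257 169 x [0.5247 0.5562 0.5835] y [-0.2121 -0.2067 -0.1802]
side 0.277 108 x [0.5239 0.5417 0.5641] y [-0.2107 -0.2073 -0.1892]
side 0.297 197 x [0.524  0.5452 0.5647] y [-0.2101 -0.2014 -0.1804]
side 0.317 14 x [0.5195 0.5465 0.5764] y [-0.2077 -0.203  -0.1955]
```

>>> arm_command(
  moves=[
    {"offset": [0, 0, 0.4], "dr": [0, 0, 0.07]},
    {"offset": [0, 0, 0.4], "dr": [0, 0, 0]},
    {"offset": [0, 0, 0.4], "dr": [0, 0, 0]},
    {"offset": [0, 0, 0.4], "dr": [0, 0, 0]},
    {"offset": [0, 0, 0.4], "dr": [0, 0, 0]},
    {"offset": [0, 0, 0.4], "dr": [0, 0, 0]},
    {"offset": [0, 0, 0.4], "dr": [0, 0, 0]},
    {"offset": [0, 0, 0.25], "dr": [0, 0, 0]},
    {"offset": [0, 0, 0], "dr": [0, 0, 0]},
    {"offset": [0, 0, 0], "dr": [0, 0, 0]},
  ],
)

```text
time_s: 34.95
tcp_pos: [0.5456, -0.1922, 0.1762]
eef_rot: [3.139, 0.0, 1.449]
contact_force: [0.1, -0.4, -4.8]
grip_width: 0.0398
grasp_force: 52.0
```

```bash
cat > w.py <<'E'
from h import *
q=observe(); print(q["tcp_pos"],q["contact_force"])
c=cam("side");P=cloud(c);im=c["im"].astype(int)
m=(abs(P[...,0]-.55)<.06)&(P[...,1]<-.18)&(P[...,1]>-.24)&(im.min(2)>100)&(P[...,2]>.158)&(P[...,2]<.178)
s=P[m]; p=np.polyfit(s[:,0],s[:,1],1)
for _ in range(4):
    r=s[:,1]-np.polyval(p,s[:,0]); s=s[abs(r)<.0035]; p=np.polyfit(s[:,0],s[:,1],1)
print("block face: n",len(s),"slope",np.degrees(np.arctan(p[0])).round(2),"y@.55",np.polyval(p,.55).round(4),"x",s[:,0].min().round(4),s[:,0].max().round(4))
c=cam("top");P=cloud(c)
for lo,hi,y0,y1,t in((.145,.165,-.29,-.217,'angle'),(.095,.105,-.18,-.10,'gauge')):
    k=(P[...,2]>lo)&(P[...,2]<hi)&(P[...,1]>y0)&(P[...,1]<y1)&(P[...,0]>.46)&(P[...,0]<.63); b=P[k][:,:2]
    if len(b)>5: print(t,len(b),cv2.minAreaRect(np.float32(b*1000)),b.min(0).round(4),b.max(0).round(4))
need([.5434,-.2067,.1665],down(1.45))
E
python3 w.py
```

```text
[ 0.54559271 -0.19216388  0.17622732] [ 0.08130932 -0.36408222 -4.76587344]
block face: n 79 slope -8.67 y@.55 -0.2081 x 0.5236 0.5657
angle 63 ((504.240234375, -228.52227783203125), (33.007850646972656, 14.863607406616211), 9.076789855957031) [ 0.4878 -0.2372] [ 0.5214 -0.22  ]
gauge 275 ((563.0667114257812, -133.22930908203125), (44.29132843017578, 68.93098449707031), 67.01991271972656) [ 0.531  -0.1667] [ 0.5887 -0.1083]
shift [-0.36 -0.03  0.27] turn [ 0.05  0.01 -0.01]
```

>>> arm_command(
  moves=[
    {"offset": [0, 0, 0.11], "dr": [0, 0, 0]},
    {"offset": [0, 0, 0.11], "dr": [0, 0, 0]},
    {"offset": [-0.06, 0, 0], "dr": [0, 0, 0]},
    {"offset": [-0.06, 0, 0], "dr": [0, 0, 0]},
    {"offset": [-0.06, 0, 0], "dr": [0, 0, 0]},
    {"offset": [-0.06, 0, 0], "dr": [0, 0, 0]},
    {"offset": [-0.05, 0, 0], "dr": [0, 0, 0]},
    {"offset": [0, 0, 0], "dr": [0, 0, 0]},
    {"offset": [0, 0, 0], "dr": [0, 0, 0]},
    {"offset": [0, 0, 0], "dr": [0, 0, 0]},
  ],
)

```text
time_s: 36.05
tcp_pos: [0.5441, -0.2036, 0.1673]
eef_rot: [3.139, 0.0, 1.449]
contact_force: [0.4, 0.2, -5.3]
grip_width: 0.0397
grasp_force: 52.0
```

```bash
python3 w.py; python3 s.py gap 220 170
```

```text
[ 0.54407561 -0.20355106  0.1672732 ] [ 0.43642758  0.15317229 -5.32359506]
block face: n 79 slope -7.86 y@.55 -0.2198 x 0.5224 0.5641
angle 8 ((502.3578186035156, -234.63336181640625), (17.29557991027832, 3.878462076187134), 25.86725616455078) [ 0.4949 -0.2393] [ 0.5101 -0.2305]
gauge 372 ((560.9208374023438, -138.29254150390625), (53.96430587768555, 60.01361846923828), 82.64675903320312) [ 0.5287 -0.1672] [ 0.5884 -0.1083]
shift [-0.08 -0.01  0.02] turn [ 0.03  0.   -0.01]
```

View pics/gap.png

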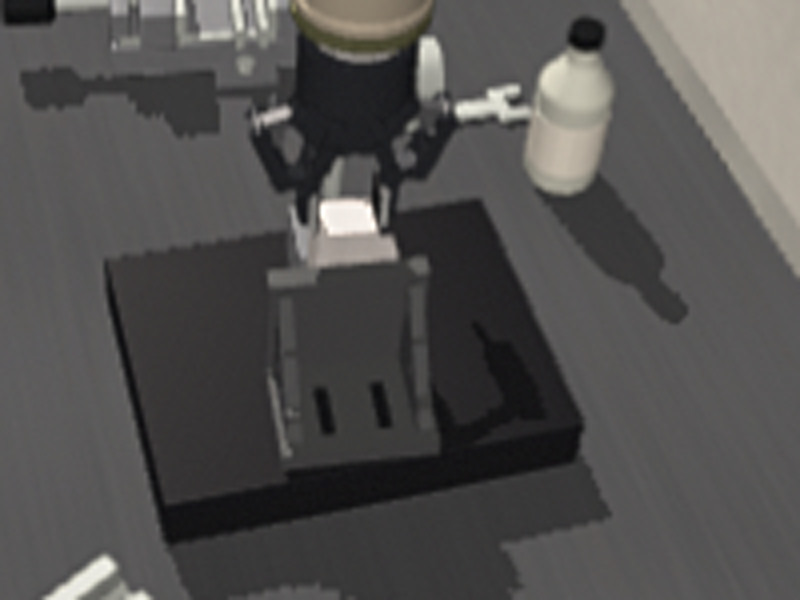

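The block hangs in the gap just behind the angle plate, with its top at (347,215) and the plate's top edge at (350,268). I close the last few millimetres gently.

>>> arm_command(
  moves=[
    {"offset": [-0.025, 0, 0], "dr": [0, 0, 0]},
    {"offset": [0, 0, 0], "dr": [0, 0, 0]},
    {"offset": [-0.025, 0, 0], "dr": [0, 0, 0]},
    {"offset": [0, 0, 0], "dr": [0, 0, 0]},
    {"offset": [-0.02, 0, 0], "dr": [0, 0, 0]},
    {"offset": [0, 0, 0], "dr": [0, 0, 0]},
    {"offset": [0, 0, 0], "dr": [0, 0, 0]},
    {"offset": [0, 0, 0], "dr": [0, 0, 0]},
    {"offset": [0, 0, 0], "dr": [0, 0, 0]},
    {"offset": [0, 0, 0], "dr": [0, 0, 0]},
  ],
)

```text
time_s: 37.2
tcp_pos: [0.5437, -0.2064, 0.1672]
eef_rot: [3.139, 0.0, 1.449]
contact_force: [-0.5, -0.1, -5.4]
grip_width: 0.0395
grasp_force: 52.0
```

>>> arm_command(
  moves=[
    {"offset": [-0.025, 0, 0], "dr": [0, 0, 0]},
    {"offset": [0, 0, 0], "dr": [0, 0, 0]},
    {"offset": [0, 0, 0], "dr": [0, 0, 0]},
    {"offset": [0, 0, 0], "dr": [0, 0, 0]},
    {"offset": [0, 0, 0], "dr": [0, 0, 0]},
    {"offset": [0, 0, 0], "dr": [0, 0, 0]},
    {"offset": [0, 0, 0], "dr": [0, 0, 0]},
    {"offset": [0, 0, 0], "dr": [0, 0, 0]},
    {"offset": [0, 0, 0], "dr": [0, 0, 0]},
    {"offset": [0, 0, 0], "dr": [0, 0, 0]},
  ],
)

```text
time_s: 38.2
tcp_pos: [0.5436, -0.2072, 0.1672]
eef_rot: [3.139, 0.0, 1.449]
contact_force: [-1.0, 5.4, -2.9]
grip_width: 0.0401
grasp_force: 52.3
```

>>> arm_command(
  moves=[
    {"offset": [0.006, 0, 0.02], "dr": [0, 0, 0]},
    {"offset": [0, 0, 0.02], "dr": [0, 0, 0]},
    {"offset": [0, 0, 0.02], "dr": [0, 0, 0]},
    {"offset": [0, 0, 0], "dr": [0, 0, 0]},
    {"offset": [0, 0, 0], "dr": [0, 0, 0]},
    {"offset": [0, 0, 0], "dr": [0, 0, 0]},
    {"offset": [0, 0, 0], "dr": [0, 0, 0]},
    {"offset": [0, 0, 0], "dr": [0, 0, 0]},
    {"offset": [0, 0, 0], "dr": [0, 0, 0]},
    {"offset": [0, 0, 0], "dr": [0, 0, 0]},
  ],
)

```text
time_s: 39.2
tcp_pos: [0.5437, -0.2071, 0.1649]
eef_rot: [3.139, 0.0, 1.449]
contact_force: [1.0, 3.1, -2.2]
grip_width: 0.0397
grasp_force: 52.4
```

```bash
python3 w.py
```

```text
[ 0.5437192  -0.20712814  0.16488066] [ 1.04441659  3.08025707 -2.19897815]
block face: n 42 slope -6.35 y@.55 -0.2219 x 0.5219 0.5629
gauge 374 ((561.014404296875, -138.2736358642578), (53.70731735229492, 59.927738189697266), 82.6713638305664) [ 0.5286 -0.1673] [ 0.5887 -0.1084]
shift [ 0.01 -0.01 -0.04] turn [ 0.03  0.   -0.01]
```

>>> arm_command(
  moves=[
    {"offset": [0, 0, 0.02], "dr": [0, 0, 0]},
    {"offset": [0, 0, 0.015], "dr": [0, 0, 0]},
    {"offset": [0, 0, 0], "dr": [0, 0, 0]},
    {"offset": [0, 0, 0], "dr": [0, 0, 0]},
    {"offset": [0, 0, 0], "dr": [0, 0, 0]},
    {"offset": [0, 0, 0], "dr": [0, 0, 0]},
    {"offset": [0, 0, 0], "dr": [0, 0, 0]},
    {"offset": [0, 0, 0], "dr": [0, 0, 0]},
    {"offset": [0, 0, 0], "dr": [0, 0, 0]},
    {"offset": [0, 0, 0], "dr": [0, 0, 0]},
  ],
)

```text
time_s: 40.3
tcp_pos: [0.544, -0.2072, 0.1648]
eef_rot: [3.138, 0.001, 1.449]
contact_force: [-1.2, 6.5, 5.0]
grip_width: 0.0394
grasp_force: 53.3
```

>>> arm_command(
  moves=[
    {"offset": [0, 0, 0], "dr": [0, 0, 0]},
    {"offset": [0, 0, 0], "dr": [0, 0, 0]},
    {"offset": [0, 0, 0], "dr": [0, 0, 0]},
    {"offset": [0, 0, 0], "dr": [0, 0, 0]},
    {"offset": [0, 0, 0], "dr": [0, 0, 0]},
    {"offset": [0, 0, 0], "dr": [0, 0, 0]},
    {"offset": [0, 0, 0], "dr": [0, 0, 0]},
    {"offset": [0, 0, 0], "dr": [0, 0, 0]},
    {"offset": [0, 0, 0], "dr": [0, 0, 0]},
    {"offset": [0, 0, 0], "dr": [0, 0, 0]},
  ],
  gripper=0,
)

```text
time_s: 41.3
tcp_pos: [0.5436, -0.2071, 0.1634]
eef_rot: [3.139, 0.0, 1.449]
contact_force: [0.1, 1.0, -0.9]
grip_width: 0.0854
grasp_force: 0.0
```

>>> arm_command(
  moves=[
    {"offset": [0, 0, -0.2], "dr": [0, 0, 0]},
    {"offset": [0, 0, -0.4], "dr": [0, 0, 0]},
    {"offset": [0, 0, -0.5], "dr": [0, 0, 0]},
    {"offset": [0, 0, -0.5], "dr": [0, 0, 0]},
    {"offset": [0, 0, -0.5], "dr": [0, 0, 0]},
    {"offset": [0, 0, -0.5], "dr": [0, 0, 0]},
    {"offset": [0, 0, -0.5], "dr": [0, 0, 0]},
    {"offset": [0, -0.7, -0.3], "dr": [0, 0, 0]},
    {"offset": [0, -0.8, 0], "dr": [0, 0, 0]},
    {"offset": [0, -0.8, 0], "dr": [0, 0, 0]},
  ],
)

```text
time_s: 42.3
tcp_pos: [0.4515, -0.1959, 0.3015]
eef_rot: [3.136, 0.002, 1.449]
contact_force: [-0.5, -0.2, -0.0]
grip_width: 0.0854
grasp_force: 0.0
```

>>> arm_command(
  moves=[
    {"offset": [0, -0.8, 0], "dr": [0, 0, 0]},
    {"offset": [0, -0.8, 0], "dr": [0, 0, 0]},
    {"offset": [0.8, 0, 0], "dr": [0, 0, 0]},
    {"offset": [0.8, 0, 0], "dr": [0, 0, 0]},
    {"offset": [0.8, 0, 0], "dr": [0, 0, 0]},
    {"offset": [0.8, 0, 0], "dr": [0, 0, 0]},
    {"offset": [0.8, 0, 0], "dr": [0, 0, 0]},
    {"offset": [0, 0, 0], "dr": [0, 0, 0]},
    {"offset": [0, 0, 0], "dr": [0, 0, 0]},
    {"offset": [0, 0, 0], "dr": [0, 0, 0]},
  ],
)

```text
time_s: 43.3
tcp_pos: [0.408, -0.0299, 0.2998]
eef_rot: [3.138, 0.001, 1.449]
contact_force: [-0.4, 0.1, -0.4]
grip_width: 0.0856
grasp_force: 0.0
```

```bash
cat > fin.py <<'E'
from h import *
c=cam("top");P=cloud(c);im=c["im"]
def rect(lo,hi,x0,x1,y0,y1,t,br=0):
    k=(P[...,2]>lo)&(P[...,2]<hi)&(P[...,1]>y0)&(P[...,1]<y1)&(P[...,0]>x0)&(P[...,0]<x1)&(im.min(2)>=br); s=P[k]
    if len(s)<6: print(t,"none");return
    r=cv2.minAreaRect(np.float32(s[:,:2]*1000)); print(t,len(s),"z",np.median(s[:,2]).round(4),np.round(r[0],1),np.round(r[1],1),round(r[2],2))
rect(.145,.165,.46,.63,-.30,-.2155,"angle"); rect(.095,.105,.46,.63,-.18,-.10,"gauge"); rect(.172,.19,.48,.62,-.26,-.16,"neck top"); rect(.132,.148,.54,.62,-.222,-.16,"step",110)
rect(.132,.19,.50,.62,-.26,-.16,"whole",110)
b=cv2.resize(im[150:270,295:405],None,fx=5,fy=5,interpolation=2); cv2.imwrite("pics/fin.png",b)
E
python3 fin.py; python3 w.py
```

```text
angle 341 z 0.1561 [ 541.6 -232. ] [ 20.8 110.1] 83.23
gauge 369 z 0.101 [ 561.  -138.3] [53.8 59.9] 82.67
neck top 275 z 0.181 [ 545.4 -205.4] [30.3 41.5] 82.65
step 78 z 0.1409 [ 561.2 -204.9] [27.1 46.4] 79.48
whole 400 z 0.1799 [ 553.8 -205. ] [34.1 59.9] 86.63
[ 0.40795644 -0.03008657  0.29956765] [ 0.4953542  -0.83752472  0.08661083]
block face: n 12 slope -0.75 y@.55 -0.2162 x 0.5232 0.5652
angle 333 ((541.3917846679688, -232.2057342529297), (22.412445068359375, 108.96627807617188), 84.40559387207031) [ 0.4878 -0.2477] [ 0.5963 -0.217 ]
gauge 367 ((561.0220336914062, -138.17735290527344), (53.890750885009766, 60.0001220703125), 82.95360565185547) [ 0.5283 -0.1671] [ 0.5885 -0.1082]
shift [-3.96  3.9   3.33] turn [ 0.03  0.01 -0.03]
```

View pics/fin.png

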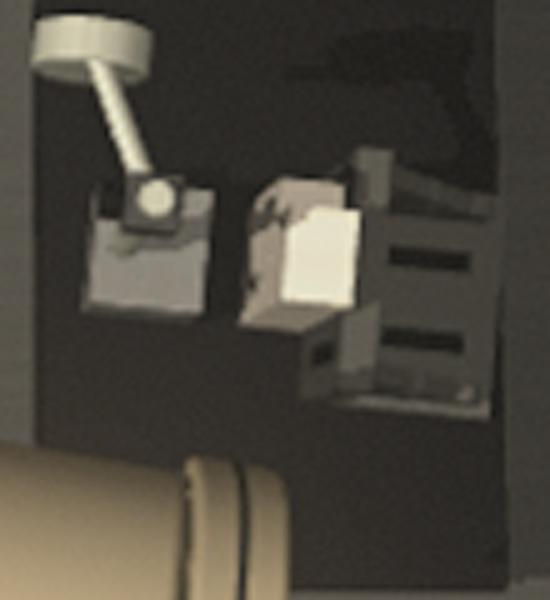

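The picture shows the block standing between the base at (150,250) and the angle plate at (360,270), with the pale top of its neck at (322,258). I measure how well it sits against the face with the side camera.

```bash
cat > flush.py <<'E'
from h import *
for n in ("side","side","top"):
    c=cam(n);P=cloud(c)
    m=(abs(P[...,0]-.55)<.045)&(P[...,1]<-.18)&(P[...,1]>-.235)
    k=m&(P[...,2]>.160)&(P[...,2]<.177); s=P[k]
    if n=="side":
        p=np.polyfit(s[:,0],s[:,1],1)
        for _ in range(6):
            r=s[:,1]-np.polyval(p,s[:,0]); s=s[abs(r)<.004]; p=np.polyfit(s[:,0],s[:,1],1)
        print("face",len(s),np.degrees(np.arctan(p[0])).round(2),"y@.55",np.polyval(p,.55).round(4),s[:,0].min().round(4),s[:,0].max().round(4))
        e=P[(abs(P[...,0]-.545)<.06)&(P[...,1]<-.21)&(P[...,1]>-.25)&(P[...,2]>.152)&(P[...,2]<.158)]
        print("plate top",len(e),e[:,1].max().round(4))
    t=P[m&(P[...,2]>.178)&(P[...,2]<.184)]; r=cv2.minAreaRect(np.float32(t[:,:2]*1000)); print(n,"neck",len(t),np.round(r[0],1),np.round(r[1],1),round(r[2],1),np.median(t[:,2]).round(4))
E
python3 flush.py
```

```text
face 41 -7.89 y@.55 -0.2195 0.5227 0.5641
plate top 193 -0.2155
side neck 104 [ 545.  -206.8] [33.2 41.1] 83.2 0.1798
face 48 -10.13 y@.55 -0.2206 0.5233 0.5636
plate top 195 -0.2168
side neck 115 [ 544.9 -205.9] [32.9 40.7] 82.0 0.1798
top neck 248 [ 545.7 -205.7] [30.4 42.3] 81.7 0.1811
```

The block now sits about 1.5 mm off the face; it settled on release. I regrip it lightly as it stands, slide it home on the granite and release.

>>> arm_command(
  moves=[
    {"offset": [-0.8, 0, 0], "dr": [0, 0, 0]},
    {"offset": [-0.8, 0, 0], "dr": [0, 0, 0]},
    {"offset": [-0.8, 0, 0], "dr": [0, 0, 0]},
    {"offset": [-0.8, 0, 0], "dr": [0, 0, 0]},
    {"offset": [-0.75, 0, 0], "dr": [0, 0, 0]},
    {"offset": [0, 0.8, 0], "dr": [0, 0, 0]},
    {"offset": [0, 0.8, 0], "dr": [0, 0, 0]},
    {"offset": [0, 0.8, 0], "dr": [0, 0, 0]},
    {"offset": [0, 0.8, 0], "dr": [0, 0, 0]},
    {"offset": [0, 0.7, 0], "dr": [0, 0, 0]},
  ],
)

```text
time_s: 44.6
tcp_pos: [0.5447, -0.2056, 0.2989]
eef_rot: [3.139, 0.0, 1.448]
contact_force: [0.3, 0.2, 0.0]
grip_width: 0.0856
grasp_force: 0.0
```

```bash
python3 -c "
from h import *
need([.5434,-.2057,.166],down(1.45)); print(observe()['tcp_pos'])"
```

```text
shift [-0.01 -0.04  3.32] turn [ 0.02  0.   -0.02]
[ 0.54473518 -0.20563107  0.29889707]
```

>>> arm_command(
  moves=[
    {"offset": [-0.01, -0.04, 0.5], "dr": [0, 0, 0]},
    {"offset": [0, 0, 0.5], "dr": [0, 0, 0]},
    {"offset": [0, 0, 0.5], "dr": [0, 0, 0]},
    {"offset": [0, 0, 0.5], "dr": [0, 0, 0]},
    {"offset": [0, 0, 0.5], "dr": [0, 0, 0]},
    {"offset": [0, 0, 0.5], "dr": [0, 0, 0]},
    {"offset": [0, 0, 0.28], "dr": [0, 0, 0]},
    {"offset": [0, 0, 0], "dr": [0, 0, 0]},
    {"offset": [0, 0, 0], "dr": [0, 0, 0]},
    {"offset": [0, 0, 0], "dr": [0, 0, 0]},
  ],
)

```text
time_s: 45.6
tcp_pos: [0.543, -0.2058, 0.1697]
eef_rot: [3.137, 0.001, 1.449]
contact_force: [0.6, -0.7, 0.2]
grip_width: 0.0856
grasp_force: 0.0
```

>>> arm_command(
  moves=[
    {"offset": [0, 0, 0], "dr": [0, 0, 0]},
    {"offset": [0, 0, 0], "dr": [0, 0, 0]},
    {"offset": [0, 0, 0], "dr": [0, 0, 0]},
    {"offset": [0, 0, 0], "dr": [0, 0, 0]},
    {"offset": [0, 0, 0], "dr": [0, 0, 0]},
    {"offset": [0, 0, 0], "dr": [0, 0, 0]},
    {"offset": [0, 0, 0], "dr": [0, 0, 0]},
    {"offset": [0, 0, 0], "dr": [0, 0, 0]},
    {"offset": [-0.02, 0, 0], "dr": [0, 0, 0]},
    {"offset": [0, 0, 0], "dr": [0, 0, 0]},
  ],
  gripper=1,
  newtons=20,
)

```text
time_s: 46.6
tcp_pos: [0.5457, -0.2075, 0.1731]
eef_rot: [3.129, 0.003, 1.449]
contact_force: [3.6, -0.1, 16.3]
grip_width: -0.0001
grasp_force: 8.0
```

```bash
python3 s.py look 220 170; python3 flush.py
```

```text
face 61 -9.66 y@.55 -0.2229 0.5103 0.5499
plate top 191 -0.2157
side neck 88 [ 530.6 -205.9] [31.5 42.4] 78.1 0.1802
face 53 -10.82 y@.55 -0.223 0.5092 0.5495
plate top 184 -0.2153
side neck 89 [ 530.4 -205.1] [32.1 40.9] 83.1 0.1805
top neck 1 [ 511.1 -202.2] [0. 0.] 0.0 0.1802
```

View pics/look.png

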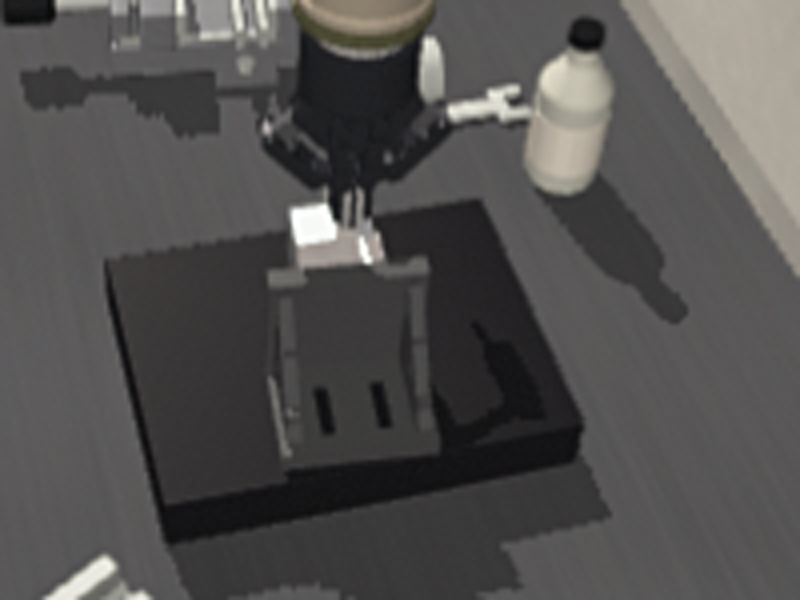

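The fingers shut at (350,205) beside or over the neck, and the block has slid about 14 mm towards the robot, with its top now at (315,225). I have no picture views left, so I work from depth numbers.

```bash
cat > dump.py <<'E'
from h import *
for n in("side","top"):
    c=cam(n);P=cloud(c);g=c["im"].min(2).astype(int)
    m=(P[...,0]>.49)&(P[...,0]<.60)&(P[...,1]<-.175)&(P[...,1]>-.225)&(P[...,2]>.11)&(P[...,2]<.21)
    s=np.c_[P[m],g[m]]
    print(n)
    for x in np.arange(.495,.60,.006):
        b=s[(s[:,0]>=x)&(s[:,0]<x+.006)]
        br=b[b[:,3]>95]; dk=b[b[:,3]<=95]
        f=lambda q: (len(q),"z",np.percentile(q[:,2],[5,50,95]).round(3),"y",np.percentile(q[:,1],[5,95]).round(3)) if len(q)>2 else None
        print(x.round(3),"B",f(br),"D",f(dk))
print({k:np.round(v,3) for k,v in observe().items() if k in("tcp_pos","eef_rot","grip_width","contact_force","ft_torque","time_s")})
E
python3 dump.py
```

```text
side
0.495 B (4, 'z', array([0.152, 0.153, 0.155]), 'y', array([-0.224, -0.217])) D None
0.501 B (4, 'z', array([0.154, 0.155, 0.155]), 'y', array([-0.224, -0.221])) D None
0.507 B (26, 'z', array([0.154, 0.173, 0.18 ]), 'y', array([-0.222, -0.194])) D None
0.513 B (37, 'z', array([0.149, 0.177, 0.181]), 'y', array([-0.219, -0.188])) D (5, 'z', array([0.154, 0.155, 0.157]), 'y', array([-0.224, -0.22 ]))
0.519 B (27, 'z', array([0.158, 0.178, 0.181]), 'y', array([-0.22 , -0.195])) D (5, 'z', array([0.154, 0.154, 0.156]), 'y', array([-0.225, -0.22 ]))
0.525 B (38, 'z', array([0.156, 0.178, 0.182]), 'y', array([-0.221, -0.191])) D None
0.531 B (34, 'z', array([0.158, 0.18 , 0.193]), 'y', array([-0.222, -0.195])) D (16, 'z', array([0.155, 0.202, 0.208]), 'y', array([-0.224, -0.204]))
0.537 B (29, 'z', array([0.157, 0.181, 0.205]), 'y', array([-0.222, -0.215])) D (10, 'z', array([0.152, 0.174, 0.207]), 'y', array([-0.224, -0.215]))
0.543 B (28, 'z', array([0.159, 0.18 , 0.204]), 'y', array([-0.224, -0.218])) D (11, 'z', array([0.153, 0.195, 0.208]), 'y', array([-0.223, -0.218]))
0.549 B (
[... 411 characters left out ...]
ne
0.579 B None D None
0.585 B None D None
0.591 B None D None
0.597 B None D None
top
0.495 B None D None
0.501 B None D None
0.507 B None D None
0.513 B None D None
0.519 B None D None
0.525 B None D None
0.531 B None D None
0.537 B None D None
0.543 B None D None
0.549 B None D None
0.555 B None D None
0.561 B None D None
0.567 B None D None
0.573 B None D None
0.579 B None D None
0.585 B None D None
0.591 B None D None
0.597 B None D None
{'time_s': np.float64(46.9), 'tcp_pos': array([ 0.546, -0.207,  0.173]), 'eef_rot': array([3.129e+00, 3.000e-03, 1.449e+00]), 'contact_force': array([ 3.278, -0.513, 16.063]), 'ft_torque': array([ 0.067, -0.743, -0.017]), 'grip_width': np.float64(-0.0)}
```

>>> arm_command(
  moves=[
    {"offset": [0, 0, -0.6], "dr": [0, 0, 0]},
    {"offset": [0, -0.34, 0], "dr": [0, 0, 0]},
    {"offset": [0, 0, 0], "dr": [0, 0, 0]},
    {"offset": [0, 0, 0], "dr": [0, 0, 0]},
    {"offset": [0, 0, 0], "dr": [0, 0, 0]},
    {"offset": [0, 0, 0], "dr": [0, 0, 0]},
    {"offset": [0, 0, 0], "dr": [0, 0, 0]},
    {"offset": [0, 0, 0], "dr": [0, 0, 0]},
    {"offset": [0, 0, 0], "dr": [0, 0, 0]},
    {"offset": [0, 0, 0], "dr": [0, 0, 0]},
  ],
  gripper=0,
)

```text
time_s: 47.9
tcp_pos: [0.5286, -0.2045, 0.1922]
eef_rot: [3.139, 0.0, 1.449]
contact_force: [-0.1, -0.9, -0.4]
grip_width: 0.0855
grasp_force: 0.0
```

```bash
sed -i 's/abs(P\[...,0\]-.55)<.045/abs(P[...,0]-.54)<.05/' flush.py; python3 flush.py; python3 -c "
from h import *
o=observe();print(o['tcp_pos'],o['grip_width'],o['time_s']);need([.530,-.2055,.147],down(1.45))"
```

```text
face 51 -8.6 y@.55 -0.2203 0.5231 0.5645
plate top 196 -0.2151
side neck 113 [ 545.1 -206. ] [33.3 41.4] 82.9 0.1797
face 48 -8.17 y@.55 -0.2198 0.5227 0.5646
plate top 197 -0.2155
side neck 108 [ 545.1 -206. ] [31.5 42.2] 84.0 0.1797
top neck 0 [0. 0.] [0. 0.] 0.0 nan
[ 0.52858635 -0.20449404  0.19223113] 0.08532401649086298 48.05
shift [-0.02  0.04  1.13] turn [ 0.03  0.   -0.01]
  return _methods._mean(a, axis=axis, dtype=dtype,
  ret = ret.dtype.type(ret / rcount)
```

>>> arm_command(
  moves=[
    {"offset": [0.01, 0.19, 0], "dr": [0, 0, 0]},
    {"offset": [0, 0.19, 0], "dr": [0, 0, 0]},
    {"offset": [0, 0, 0.3], "dr": [0, 0, 0]},
    {"offset": [0, 0, 0.3], "dr": [0, 0, 0]},
    {"offset": [0, 0, 0.3], "dr": [0, 0, 0]},
    {"offset": [0, 0, 0.23], "dr": [0, 0, 0]},
    {"offset": [0, 0, 0], "dr": [0, 0, 0]},
    {"offset": [0, 0, 0], "dr": [0, 0, 0]},
    {"offset": [0, 0, 0], "dr": [0, 0, 0]},
    {"offset": [0, 0, 0], "dr": [0, 0, 0]},
  ],
)

```text
time_s: 49.05
tcp_pos: [0.5443, -0.2062, 0.1479]
eef_rot: [3.138, 0.001, 1.449]
contact_force: [0.1, -1.1, -0.1]
grip_width: 0.0855
grasp_force: 0.0
```

>>> arm_command(
  moves=[
    {"offset": [0, 0, 0], "dr": [0, 0, 0]},
    {"offset": [0, 0, 0], "dr": [0, 0, 0]},
    {"offset": [0, 0, 0], "dr": [0, 0, 0]},
    {"offset": [0, 0, 0], "dr": [0, 0, 0]},
    {"offset": [0, 0, 0], "dr": [0, 0, 0]},
    {"offset": [0, 0, 0], "dr": [0, 0, 0]},
    {"offset": [0, 0, 0], "dr": [0, 0, 0]},
    {"offset": [0, 0, 0], "dr": [0, 0, 0]},
    {"offset": [0, 0, 0], "dr": [0, 0, 0]},
    {"offset": [0, 0, 0], "dr": [0, 0, 0]},
  ],
  gripper=1,
  newtons=30,
)

```text
time_s: 50.05
tcp_pos: [0.544, -0.206, 0.1473]
eef_rot: [3.138, 0.0, 1.449]
contact_force: [1.7, -0.3, 3.7]
grip_width: 0.0413
grasp_force: 32.0
```

```bash
python3 flush.py 2>/dev/null; python3 -c "
from h import *
o=observe();print(o['tcp_pos'],o['grip_width'],o['time_s'],o['contact_force'])"
```

```text
face 80 -7.9 y@.55 -0.2201 0.5127 0.57
plate top 201 -0.2161
side neck 114 [ 542.6 -205.3] [30.3 65.3] 88.1 0.1797
face 75 -9.9 y@.55 -0.2205 0.5104 0.5701
plate top 184 -0.2158
side neck 108 [ 544.  -205.3] [32.  65.6] 81.9 0.1798
top neck 1 [ 511.3 -200.3] [0. 0.] 0.0 0.1785
[ 0.54405128 -0.20606862  0.14732584] 0.041565628189097016 50.2 [ 1.02975726 -0.79465258  4.25669321]
```

>>> arm_command(
  moves=[
    {"offset": [-0.02, 0, 0], "dr": [0, 0, 0]},
    {"offset": [0, 0, 0], "dr": [0, 0, 0]},
    {"offset": [-0.015, 0, 0], "dr": [0, 0, 0]},
    {"offset": [0, 0, 0], "dr": [0, 0, 0]},
    {"offset": [0, 0, 0], "dr": [0, 0, 0]},
    {"offset": [0, 0, 0], "dr": [0, 0, 0]},
    {"offset": [0, 0, 0], "dr": [0, 0, 0]},
    {"offset": [0, 0, 0], "dr": [0, 0, 0]},
    {"offset": [0, 0, 0], "dr": [0, 0, 0]},
    {"offset": [0, 0, 0], "dr": [0, 0, 0]},
  ],
)

```text
time_s: 51.2
tcp_pos: [0.544, -0.2068, 0.1474]
eef_rot: [3.138, -0.001, 1.449]
contact_force: [1.9, 2.0, 5.3]
grip_width: 0.0411
grasp_force: 32.4
```

>>> arm_command(
  moves=[
    {"offset": [-0.02, 0, 0], "dr": [0, 0, 0]},
    {"offset": [0, 0, 0], "dr": [0, 0, 0]},
    {"offset": [0, 0, 0], "dr": [0, 0, 0]},
    {"offset": [0, 0, 0], "dr": [0, 0, 0]},
    {"offset": [0, 0, 0], "dr": [0, 0, 0]},
    {"offset": [0, 0, 0], "dr": [0, 0, 0]},
    {"offset": [0, 0, 0], "dr": [0, 0, 0]},
    {"offset": [0, 0, 0], "dr": [0, 0, 0]},
    {"offset": [0, 0, 0], "dr": [0, 0, 0]},
    {"offset": [0, 0, 0], "dr": [0, 0, 0]},
  ],
)

```text
time_s: 52.2
tcp_pos: [0.5439, -0.2075, 0.1474]
eef_rot: [3.138, -0.001, 1.449]
contact_force: [1.4, 3.5, 5.9]
grip_width: 0.0414
grasp_force: 32.4
```

>>> arm_command(
  moves=[
    {"offset": [-0.02, 0, 0], "dr": [0, 0, 0]},
    {"offset": [0, 0, 0], "dr": [0, 0, 0]},
    {"offset": [0, 0, 0], "dr": [0, 0, 0]},
    {"offset": [0, 0, 0], "dr": [0, 0, 0]},
    {"offset": [0, 0, 0], "dr": [0, 0, 0]},
    {"offset": [0, 0, 0], "dr": [0, 0, 0]},
    {"offset": [0, 0, 0], "dr": [0, 0, 0]},
    {"offset": [0, 0, 0], "dr": [0, 0, 0]},
    {"offset": [0, 0, 0], "dr": [0, 0, 0]},
    {"offset": [0, 0, 0], "dr": [0, 0, 0]},
  ],
)

```text
time_s: 53.2
tcp_pos: [0.5439, -0.2082, 0.1474]
eef_rot: [3.138, -0.001, 1.449]
contact_force: [1.5, 2.7, 6.3]
grip_width: 0.0417
grasp_force: 32.4
```

>>> arm_command(
  moves=[
    {"offset": [-0.015, 0, 0], "dr": [0, 0, 0]},
    {"offset": [0, 0, 0], "dr": [0, 0, 0]},
    {"offset": [0, 0, 0], "dr": [0, 0, 0]},
    {"offset": [0, 0, 0], "dr": [0, 0, 0]},
    {"offset": [0, 0, 0], "dr": [0, 0, 0]},
    {"offset": [0, 0, 0], "dr": [0, 0, 0]},
    {"offset": [0, 0, 0], "dr": [0, 0, 0]},
    {"offset": [0, 0, 0], "dr": [0, 0, 0]},
    {"offset": [0, 0, 0], "dr": [0, 0, 0]},
    {"offset": [0, 0, 0], "dr": [0, 0, 0]},
  ],
)

```text
time_s: 54.2
tcp_pos: [0.5438, -0.2084, 0.1474]
eef_rot: [3.138, -0.001, 1.449]
contact_force: [2.2, 5.5, 6.6]
grip_width: 0.0411
grasp_force: 32.5
```

```bash
cat > pl.py <<'E'
from h import *
o=observe();print(o['tcp_pos'],o['contact_force'],o['time_s'])
P0=np.load("side0.npz")["P"]; c=cam("side"); P=cloud(c)
for nm,Q in(("first",P0),("now",P)):
    k=(Q[...,2]>.146)&(Q[...,2]<.162)&(Q[...,1]<-.2)&(Q[...,1]>-.26)&(Q[...,0]>.47)&(Q[...,0]<.62); s=Q[k]
    f=(Q[...,2]>.053)&(Q[...,2]<.075)&(Q[...,1]<-.29)&(Q[...,1]>-.34)&(Q[...,0]>.45)&(Q[...,0]<.62); t=Q[f]
    b=s[s[:,0]<.505]
    print(nm,len(s),"plate top y mean (near end)",np.mean(b[:,1]).round(4),"back y lo",np.percentile(s[:,1],3).round(4),"foot back",len(t),np.percentile(t[:,1],[5,50]).round(4) if len(t) else None)
I0=np.load("side0.npz")["im"]; d=cv2.absdiff(I0,c["im"]).max(2); u=proj(c,[[.55,-.29,.09],[.5,-.3,.06],[.6,-.3,.06]]).astype(int)
x0,x1,y0,y1=u[:,0].min(),u[:,0].max(),u[:,1].min(),u[:,1].max()
g0=cv2.cvtColor(I0[y0:y1,x0:x1],6).astype(np.float32); g1=cv2.cvtColor(c["im"][y0:y1,x0:x1],6).astype(np.float32)
print("image shift px",cv2.phaseCorrelate(g0,g1),(x0,x1,y0,y1))
E
python3 pl.py; python3 flush.py 2>/dev/null
```

```text
[ 0.5438447  -0.20840702  0.14742291] [2.20817171 5.46860798 6.5689953 ] 54.2
first 248 plate top y mean (near end) -0.2269 back y lo -0.2429 foot back 368 [-0.3153 -0.3051]
now 282 plate top y mean (near end) -0.2267 back y lo -0.2412 foot back 357 [-0.3147 -0.3041]
image shift px ((-8.602111632782794e-05, 0.625029983206554), 1.003847920453107) (np.int64(297), np.int64(332), np.int64(269), np.int64(282))
face 79 -7.34 y@.55 -0.2222 0.5097 0.5751
plate top 184 -0.2151
side neck 124 [ 542.6 -209.8] [34.7 66. ] 87.5 0.1797
face 73 -8.03 y@.55 -0.2224 0.5091 0.5696
plate top 193 -0.2165
side neck 117 [ 543.7 -207.6] [31.2 65.4] 80.5 0.1799
top neck 0 [0. 0.] [0. 0.] 0.0 nan
```

Contact: the force stepped up to 5.5 N and the face is at the plate. I release and retreat.

>>> arm_command(
  moves=[
    {"offset": [0, 0, 0], "dr": [0, 0, 0]},
    {"offset": [0, 0, 0], "dr": [0, 0, 0]},
    {"offset": [0, 0, 0], "dr": [0, 0, 0]},
    {"offset": [0, 0, 0], "dr": [0, 0, 0]},
    {"offset": [0, 0, 0], "dr": [0, 0, 0]},
    {"offset": [0, 0, 0], "dr": [0, 0, 0]},
    {"offset": [0, 0, 0], "dr": [0, 0, 0]},
    {"offset": [0, 0, 0], "dr": [0, 0, 0]},
    {"offset": [0, 0, -0.1], "dr": [0, 0, 0]},
    {"offset": [0, 0, -0.3], "dr": [0, 0, 0]},
  ],
  gripper=0,
)

```text
time_s: 55.4
tcp_pos: [0.5425, -0.2091, 0.1622]
eef_rot: [3.141, -0.001, 1.449]
contact_force: [-0.4, 0.0, 0.5]
grip_width: 0.0856
grasp_force: 0.0
```

>>> arm_command(
  moves=[
    {"offset": [0, 0, -0.5], "dr": [0, 0, 0]},
    {"offset": [0, 0, -0.6], "dr": [0, 0, 0]},
    {"offset": [0, 0, -0.6], "dr": [0, 0, 0]},
    {"offset": [0, 0, -0.6], "dr": [0, 0, 0]},
    {"offset": [0, 0, -0.6], "dr": [0, 0, 0]},
    {"offset": [0, 0, -0.5], "dr": [0, 0, 0]},
    {"offset": [0, -0.8, 0], "dr": [0, 0, 0]},
    {"offset": [0, -0.8, 0], "dr": [0, 0, 0]},
    {"offset": [0, -0.8, 0], "dr": [0, 0, 0]},
    {"offset": [0, -0.8, 0], "dr": [0, 0, 0]},
  ],
)

```text
time_s: 56.4
tcp_pos: [0.4149, -0.1937, 0.2999]
eef_rot: [3.138, 0.001, 1.449]
contact_force: [-0.3, -0.6, 1.1]
grip_width: 0.0854
grasp_force: 0.0
```

>>> arm_command(
  moves=[
    {"offset": [0, -0.6, 0], "dr": [0, 0, 0]},
    {"offset": [0.8, 0, 0], "dr": [0, 0, 0]},
    {"offset": [0.8, 0, 0], "dr": [0, 0, 0]},
    {"offset": [0.8, 0, 0], "dr": [0, 0, 0]},
    {"offset": [0.8, 0, 0], "dr": [0, 0, 0]},
    {"offset": [0.8, 0, 0], "dr": [0, 0, 0]},
    {"offset": [0, 0, 0], "dr": [0, 0, 0]},
    {"offset": [0, 0, 0], "dr": [0, 0, 0]},
    {"offset": [0, 0, 0], "dr": [0, 0, 0]},
    {"offset": [0, 0, 0], "dr": [0, 0, 0]},
  ],
)

```text
time_s: 57.4
tcp_pos: [0.4116, -0.033, 0.2989]
eef_rot: [3.139, 0.001, 1.447]
contact_force: [-0.2, 0.1, 0.3]
grip_width: 0.0853
grasp_force: 0.0
```

```bash
python3 flush.py 2>/dev/null; python3 fin.py; python3 pl.py
```

```text
face 63 -5.84 y@.55 -0.2204 0.5222 0.5645
plate top 200 -0.2158
side neck 108 [ 545.  -206.5] [31.7 41.8] 83.5 0.1797
face 63 -7.94 y@.55 -0.221 0.5224 0.564
plate top 187 -0.2147
side neck 111 [ 545.3 -206. ] [31.2 42.4] 82.9 0.1797
top neck 243 [ 545.6 -205.6] [30.1 41.5] 83.2 0.1812
angle 346 z 0.1559 [ 541.7 -231.8] [ 21.3 109.9] 83.28
gauge 375 z 0.1009 [ 561.  -138.1] [54.2 60. ] 83.37
neck top 278 z 0.181 [ 545.6 -205.7] [30.2 42.5] 83.59
step 75 z 0.1411 [ 560.7 -204.9] [26.4 46.2] 78.84
whole 401 z 0.1798 [ 553.8 -206.3] [34.7 59.1] 84.07
[ 0.41154155 -0.03269865  0.29855574] [-0.05285101 -0.48717707  0.19686148] 57.6
first 248 plate top y mean (near end) -0.2269 back y lo -0.2429 foot back 368 [-0.3153 -0.3051]
now 290 plate top y mean (near end) -0.2266 back y lo -0.2419 foot back 352 [-0.3151 -0.3046]
image shift px ((0.012774628687292733, 0.5776270598948576), 1.0099471789819223) (np.int64(297), np.int64(332), np.int64(269), np.int64(282))
```

```bash
python3 -c "
from bench import *
print(hand_in())"
```

```text
the job is handed in; nothing more can be done
None
```

The job is handed in. The vise is open about 42 mm, and the block stands notched end up, pressed up to the angle plate at about 5.5 N and within about 2 mm of the gauge base's middle. By camera, neither the plate nor the gauge stand shifted; a regrip slipped and briefly displaced the block before the final placing.

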